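# Push the crooked slide box home onto the lid lugs below and press it until both clips snap

## Robot

A 7-joint arm with a two-finger parallel gripper is mounted at the origin on a cart in front of the work surface, level with it; the furniture and walls round the work are solid. World frame = base frame: x ahead of the robot, y to its left, z up, the work surface at z = 0. Lengths are in m, angles in rad, forces in N, time in s.
With the tool pointing down it reaches from about 0.425 to 0.875 m from the base axis. Payload 8.4 kg.
Tool frame: the origin (TCP) lies on the centre line of the jaws, within the pads' length; the fingertips stand 17 mm ahead of it and the grasp point (between the pads) lies 2 mm behind it; y points along the fingers, z is the direction in which the jaws open and shut, and the axes are right-handed (so a half turn about y gives the same grasp; the last joint's range is limited). The gripper opens to 87 mm and grips with 3 to 60 N. Pads are 19 mm wide; open, the fingers measure 117 mm over their backs; the gripper's body (75 mm by 190 mm) begins 51 mm behind the grasp point.
Start: joints at [1.042, 0.333, 0.04, 1.465, -0.013, 1.343, -0.059], TCP at [0.271, -0.591, 0.24] pointing down, gripper open.
Joint ranges: [-2.58, 2.58], [-0.38, 2.09], [-1.3, 1.39], [0.25, 2.4], [-1.5, 4.64], [0.08, 2.09], [-2.65, 2.65]. Speed limits (rad/s): [2.22, 2.22, 2.79, 2.79, 3.14, 3.14, 3.14].

## Interface

Orientations are given as a unit quaternion [x, y, z, w].
In Python, from plant import status, capture, camera_model, robot gives the robot as it stands.
- The arm moves only by the tool jog_arm, never from a script. Its argument "rows" is a list of rows, each a list of 6 numbers: the shift along the world's x, y, z in units of 0.4 m (1.0 is 0.4 m), then the turn, a rotation vector about the world's x, y, z in units of 90 degrees (1.0 is 90 degrees). A call has exactly 5 rows; each row is the pose to reach, as a shift and turn from the pose commanded when the call began; what a row does not reach only later rows make up. A row lasts 1/10 s, in which the tool goes at most 50 mm and 8.59 degrees, less where a joint would pass 70% of its speed; a pose out of reach is approached as far as the arm can. A call with a number of a shift or a turn outside -1 to 1 is refused whole. A call with a gripper value outside its range is refused whole. "grip" is the opening, from 0 (shut) to 1 (fully open), set as the call begins (left out, the last holds). The fingers move at their own pace and stop on an object; the grip force is fixed at half the most. Time passes only in rows, so rows that repeat a pose let the fingers close, or fill a call up. It gives the time, the measured TCP pose, the force and the opening at its end, in the units of the state.
- status.get_state(): the state, without advancing time (a new reading comes with each control period).
- capture(name): name is "scene" or "top" or "wrist"; returns the picture (400x640x3 uint8, red, green, blue); there is no depth.
- camera_model(name): a dict with "intrinsics" (3x3 intrinsics, pixels), "rvec" (rotation vector, rad) and "tvec" (3), from world to camera coordinates, as OpenCV has them. Camera axes: x right, y down, z forward; pixel columns grow to the right and rows downward; lengths in m; the calibration is good to about 2 mm. The wrist camera is an equidistant fisheye: a pixel r from the principal point sees the ray r / f radians off the axis. A picture is of the moment at which its call begins: read the wrist's pose just before it. camera_model takes no time and is no camera call; for the wrist camera it gives the pose at the moment of the call.
- robot.finish_job(): hands the job in, once; it reports no verdict.
The state is a dict: "t": time; "joints": joint angles; "dq": joint speeds; "effort": joint torques, N m; "tcp_pos": TCP position; "ee_rot": TCP orientation; "contact_force": force on the tool from outside, world axes, zero at the start; "wrist_torque": the same for the moment, N m; "grip_width": finger opening in m.
Only numpy, scipy, OpenCV 4.12 (cv2) and the standard library are available. Lean on these libraries where they do the work, as an engineer would, in place of code of your own. Each camera call takes 0.05 s, during which the arm holds its last target.

## Task

The amber slide box was put down crooked on the teal one and rides on top of the teal lid's four lugs. Nudge it square until its underside drops over the lugs, then press its lid down at each end until both end clips of the teal box have snapped over it and it sits flat and locked on the lid, like the grey pair behind. There is glass inside, so go gently: do not hammer it, do not shove the teal box more than a little way along the bench, do not tip either box and leave the other things where they are.

Things in the scene. Friction and masses are not known exactly. Their poses are not given: they have to be found in the camera images.
- lower_box: Teal slide box, light grey lid, loose on four rubber feet; 140 mm deep (own x) by 180 mm wide (own y), lid top 46 mm above its origin (centre of the underside, 1.5 mm above the bench). z up, front (dark lid catch, two blank cards) to -x. 0.85 kg; with the amber box on it, it slides on the bench if pushed with more than about 12 N.
- lid_centre (a point): Centre of the teal lid's flat top, axes as the teal box's; home for upper_base. Four round lugs stand at x = +-30, y = +-55 mm from here: 12 mm high, 20 mm across, tapering to 15.6 mm over their upper half. The amber box starts riding on their tops, slides there under 1 to 4 N and stays where it is left.
- upper_box: Amber slide box, light grey lid, same size, lid lugs and clips as the teal one, 0.4 to 0.65 kg, no feet. Origin: centre of the underside, z up, front to -x. Walls upright and plain from 15 to 46 mm up, except the lid catch (3 mm proud, within 22 mm of the middle of the front) and the clips at the middle of the ends. Starts 12 to 28 mm to -x of home, up to 22 mm sideways, turned up to 0.2 rad.
- upper_base (a point): Centre of the amber underside (its origin). Four square recesses, 23 mm wide, 13 mm deep, at x = +-30, y = +-55 mm; a catch tongue 24 mm wide, 3 mm thick, 5 mm out of the middle of each end. With the recesses over the lugs within about 3 mm and 0.04 rad it drops from 12 to about 7 mm above lid_centre, tongues on the clip noses; locked, it is at 0 with 1.5 mm play sideways.
- upper_lid_left (a point): Point on the flat top of the amber lid, 60 mm left (+y) of its centre, between two lugs (40 mm of clear lid in x): press here to lock the left end. It takes about 6 to 18 N, then the end gives way with a snap, about 7 mm in all, and stops hard on the teal lid.
- upper_lid_right (a point): the same, 60 mm to the right (-y): to press the right end
- lower_box_clip_left (a joint): Dark upright spring clip at the teal box's left end (y = +97 mm), 30 mm wide, 9 mm higher than the lid; its nose reaches 5 mm inwards, sloped on top, flat underside 3.6 mm above the lid. 0 = upright (free, or snapped over the tongue), positive = bent outwards, about 0.09 rad as the tongue passes.
- lower_box_clip_right (a joint): the same at the right (-y) end
- timer: light grey bench timer, 70 x 62 x 20 mm, a bystander; origin: centre of the underside
- beaker: clear beaker, 74 mm across, 80 mm high, a bystander; origin: centre of the underside
- marker: marker pen with a blue cap, 132 mm long, lying, a bystander
Things that resemble listed ones, but are neither listed nor needed, are in the scene too. What is shaped like the upper_box but green is not meant.

How it is judged:
By the outcome, as a careful person would: the job done as asked, in the order asked, and still so for the second after the job is handed in, with the robot touching nothing.
It also fails if it takes over 72 s, if anything falls off the work surface, if the arm or the gripper's body presses on something with over 40 N, if the wrist force passes 120 N, or if a joint passes its speed limit or range.

## Working session

There is one attempt and no reset: what is moved stays moved. The work goes in short steps, Python scripts to look and compute and a tool call to move; the robot and the scene stay as the last step left them, time stands still between calls to the robot, and variables do not carry over. Pictures are saved under pics/ and viewed, and the job is handed in when it is done.

Besides the shell and the picture viewer there is one more tool, called after "Emit:" as name([rows], argument=value, ...), one row to a line, values as JSON. jog_arm: Moves the arm, as the interface text tells. Shifts and turns lie within -1 to 1; 1 stands for 0.4 m of shift or 90 degrees of turn. Its arguments: {"type":"object","properties":{"rows":{"type":"array"},"grip":{"type":"number"}},"required":["rows"]}

```bash
mkdir -p pics; ls
python3 - <<'E'
from plant import status, capture, camera_model, robot
import cv2
s=status.get_state();print(s)
for n in("scene","top"):
    im=capture(n);cv2.imwrite(f"pics/{n}0.png",im[:,:,::-1]);m=camera_model(n);print(n,m)
E
```

```text
pics
{'t': 0.0, 'joints': array([ 1.04181746,  0.33389362,  0.03984709,  1.46632043, -0.01341412,
        1.34327703, -0.05852089]), 'dq': array([ 0.00088942, -0.00111192,  0.0011027 ,  0.00076781, -0.00036479,
        0.00033343,  0.00105021]), 'effort': array([ 1.15811708e-04, -6.56348705e+01,  1.33512173e+00, -4.03807497e+01,
       -5.98833547e-02,  4.44961817e-02,  1.86263351e-04]), 'tcp_pos': array([ 0.27063721, -0.59047398,  0.23864598]), 'ee_rot': array([-0.15093046,  0.6914009 , -0.69028778,  0.15062396]), 'contact_force': array([-0.42770818,  0.04094972,  0.1652747 ]), 'wrist_torque': array([ 0.02349679, -0.01357917, -0.01802704]), 'grip_width': 0.08695404621269766}
scene {'intrinsics': array([[418.13628802,   0.        , 320.77582138],
       [  0.        , 418.13628802, 194.89472224],
       [  0.        ,   0.        ,   1.        ]]), 'rvec': array([ 0.90808878, -2.59193668,  0.92568393]), 'tvec': array([0.45371605, 0.33684296, 0.96053463])}
top {'intrinsics': array([[496.70847161,   0.        , 320.32556164],
       [  0.        , 496.70847161, 204.31189862],
       [  0.        ,   0.        ,   1.        ]]), 'rvec': array([ 2.13508603, -2.10647039,  0.18535148]), 'tvec': array([0.00638084, 0.55833649, 1.47238105])}
```

View pics/scene0.png

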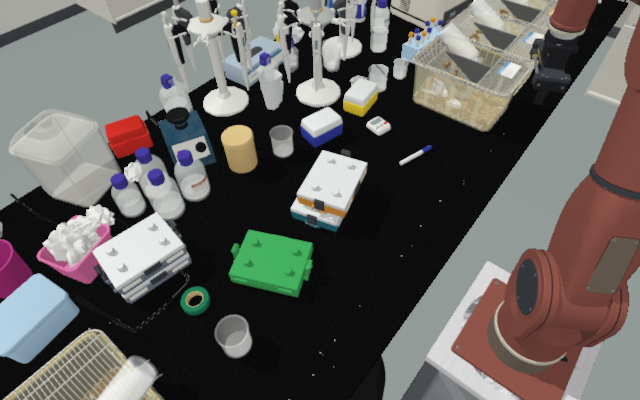

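View pics/top0.png

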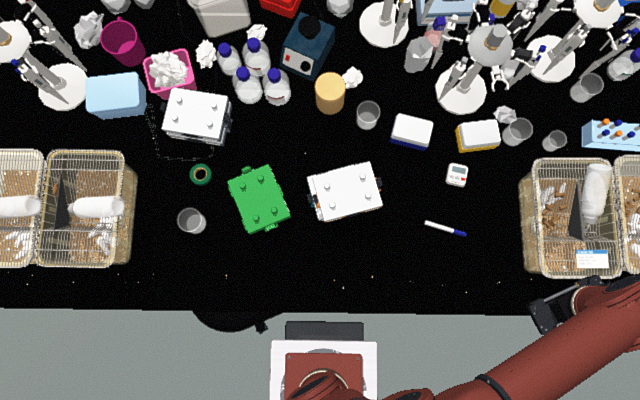

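The stack is at about (345,191) in top and (332,190) in scene. The green box at (258,198) is the decoy and the white/grey pair at (197,115) is the model. I'll confirm with an enlarged crop.

Run:
```python
import cv2,numpy as np
a=cv2.imread("pics/top0.png")[145:240,290:400];b=cv2.imread("pics/scene0.png")[140:245,280:380]
a=cv2.resize(a,(440*7//8,380*7//8),interpolation=cv2.INTER_CUBIC);b=cv2.resize(b,(400,420),interpolation=cv2.INTER_CUBIC)
o=np.zeros((420,800,3),np.uint8);o[:a.shape[0],:a.shape[1]]=a;o[:,400:]=b
cv2.imwrite("pics/crop0.png",o)
```

```text
(no output)
```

View pics/crop0.png

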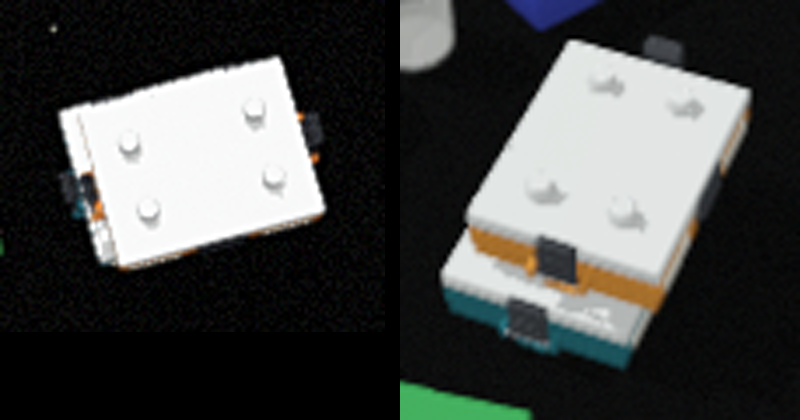

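Confirmed: the amber box sits on the teal one, shifted to the right (-y). Next I'll locate it roughly and work out where the wrist camera should go.

```bash
cat > h.py <<'E'
from plant import status, capture, camera_model, robot
import cv2,numpy as np
from scipy.spatial.transform import Rotation as R
def ray(m,px,fish=False):
    K=m["intrinsics"];px=np.atleast_2d(np.asarray(px,float))
    x=(px[:,0]-K[0,2])/K[0,0];y=(px[:,1]-K[1,2])/K[1,1]
    if fish:
        r=np.hypot(x,y)+1e-12;d=np.c_[np.sin(r)*x/r,np.sin(r)*y/r,np.cos(r)]
    else: d=np.c_[x,y,np.ones_like(x)]
    Rm=R.from_rotvec(np.ravel(m["rvec"])).as_matrix()
    return -Rm.T@np.ravel(m["tvec"]), d@Rm
def onplane(m,px,z,fish=False):
    c,d=ray(m,px,fish);return c+d*((z-c[2])/d[:,2])[:,None]
def proj(m,P,fish=False):
    Rm=R.from_rotvec(np.ravel(m["rvec"])).as_matrix();q=np.atleast_2d(P)@Rm.T+np.ravel(m["tvec"])
    if fish:
        r=np.hypot(q[:,0],q[:,1]);t=np.arctan2(r,q[:,2]);x=q[:,0]/r*t;y=q[:,1]/r*t
    else:x=q[:,0]/q[:,2];y=q[:,1]/q[:,2]
    K=m["intrinsics"];return np.c_[K[0,0]*x+K[0,2],K[1,1]*y+K[1,2]]
def tri(rays):
    A=0;b=0
    for c,d in rays:
        d=d/np.linalg.norm(d);P=np.eye(3)-np.outer(d,d);A=A+P;b=b+P@c
    return np.linalg.solve(A,b)
E
python3 - <<'E'
from h import *
np.set_printoptions(precision=4,suppress=True)
m=camera_model("top")
s=3.5
px=[[290+x/s,145+y/s] for x,y in [(130,140),(254,103),(150,206),(275,172)]]
print(onplane(m,px,.1175))
m=camera_model("wrist");print(m);c,d=ray(m,[[m["intrinsics"][0,2],m["intrinsics"][1,2]],[m["intrinsics"][0,2],m["intrinsics"][1,2]-100]],True);print(c,d,onplane(m,[[320,200]],0.1,True))
print(R.from_quat(status.get_state()["ee_rot"]).as_matrix())
m=camera_model("top")
print(onplane(m,[[191,220],[456,175],[445,228],[258,198]],.02))
E
```

```text
[[ 0.6042 -0.0061  0.1175]
 [ 0.6376 -0.1107  0.1175]
 [ 0.5478 -0.0235  0.1175]
 [ 0.5782 -0.1283  0.1175]]
{'intrinsics': array([[309.7069,   0.    , 318.969 ],
       [  0.    , 309.7069, 197.5907],
       [  0.    ,   0.    ,   1.    ]]), 'rvec': array([-2.4281,  1.5567,  0.2345]), 'tvec': array([-0.6496, -0.0363,  0.3917])}
[ 0.3436 -0.5579  0.384 ] [[-0.2659 -0.12   -0.9565]
 [ 0.0236  0.013  -0.9996]] [[ 0.2629 -0.5954  0.1   ]]
[[-0.9091 -0.0007  0.4166]
 [-0.4166  0.0013 -0.9091]
 [ 0.0001 -1.     -0.0014]]
[[ 0.5091  0.4171  0.02  ]
 [ 0.6637 -0.4131  0.02  ]
 [ 0.4943 -0.3731  0.02  ]
 [ 0.5817  0.2104  0.02  ]]
```

Emit:
jog_arm([
  [0.045,0.11,0,0,0,-0.02],
  [0.09,0.22,0,0,0,-0.04],
  [0.135,0.33,0,0,0,-0.06],
  [0.18,0.44,0,0,0,-0.08],
  [0.225,0.55,0,0,0,-0.1],
])

```text
t: 0.6
tcp_pos: [0.3611, -0.3689, 0.2393]
ee_rot: [-0.096, 0.701, -0.701, 0.096]
contact_force: [1.2, 0.7, 0.0]
grip_width: 0.0871
```

Emit:
jog_arm([
  [0.045,0.11,0,0,0,0],
  [0.09,0.22,0,0,0,0],
  [0.135,0.33,0,0,0,0],
  [0.18,0.44,0,0,0,0],
  [0.225,0.55,0,0,0,0],
])

```text
t: 1.1
tcp_pos: [0.451, -0.149, 0.2395]
ee_rot: [0.096, -0.701, 0.701, -0.096]
contact_force: [1.9, -0.2, 0.1]
grip_width: 0.0867
```

Emit:
jog_arm([
  [0.025,0.06,0,0,0,0],
  [0.05,0.12,0,0,0,0],
  [0.05,0.12,0,0,0,0],
  [0.05,0.12,0,0,0,0],
  [0.05,0.12,0,0,0,0],
])

```text
t: 1.6
tcp_pos: [0.4704, -0.1039, 0.2393]
ee_rot: [0.096, -0.701, 0.701, -0.095]
contact_force: [-0.5, -1.0, 0.0]
grip_width: 0.0872
```

Run:
```python
from h import *
np.set_printoptions(precision=4,suppress=True)
s=status.get_state();print(s["t"],s["tcp_pos"],R.from_quat(s["ee_rot"]).as_matrix(),s["joints"])
m=camera_model("wrist");im=capture("wrist");cv2.imwrite("pics/w1.png",im[:,:,::-1]);np.save("w1.npy",m,allow_pickle=True)
```

```text
1.6 [ 0.4704 -0.1039  0.2393] [[-0.9634 -0.0006  0.268 ]
 [-0.268  -0.0002 -0.9634]
 [ 0.0006 -1.     -0.    ]] [ 0.5051  0.0107 -0.3799  1.8426  0.0044  1.2896 -1.1754]
```

View pics/w1.png

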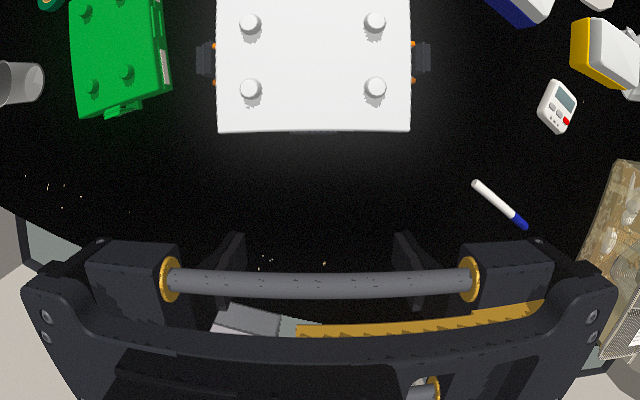

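The wrist picture shows the amber lid from (216,0) to (410,131), square to the tool, with the teal box hidden underneath. I'll move over the back-left to see the teal lid.

Emit:
jog_arm([
  [0.09,0.06,0,0,0,0],
  [0.18,0.12,0,0,0,0],
  [0.27,0.18,0,0,0,0],
  [0.35,0.24,0,0,0,0],
  [0.35,0.24,0,0,0,0],
])

```text
t: 2.15
tcp_pos: [0.6131, -0.0035, 0.2382]
ee_rot: [-0.097, 0.701, -0.699, 0.097]
contact_force: [-0.5, 0.4, 0.3]
grip_width: 0.087
```

Run:
```python
from h import *
np.set_printoptions(precision=4,suppress=True)
s=status.get_state();print(s["t"],s["tcp_pos"],s["joints"])
m=camera_model("wrist");im=capture("wrist");cv2.imwrite("pics/w2.png",im[:,:,::-1]);np.save("w2.npy",m,allow_pickle=True)
```

```text
2.15 [ 0.6131 -0.0035  0.2382] [ 0.3144  0.2978 -0.4692  1.5402  0.1337  1.3365 -1.4629]
```

View pics/w2.png

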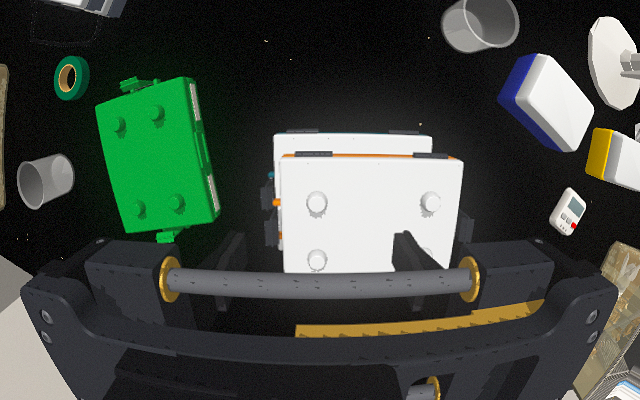

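Behind the amber lid (281..462, 155) the teal lid's back edge is now visible at (274..432, 135), along with its left end. I'll enlarge it.

Run:
```python
import cv2
a=cv2.imread("pics/w2.png")[115:265,255:475]
cv2.imwrite("pics/w2c.png",cv2.resize(a,None,fx=3.6,fy=3.6,interpolation=cv2.INTER_CUBIC))
```

```text
(no output)
```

View pics/w2c.png

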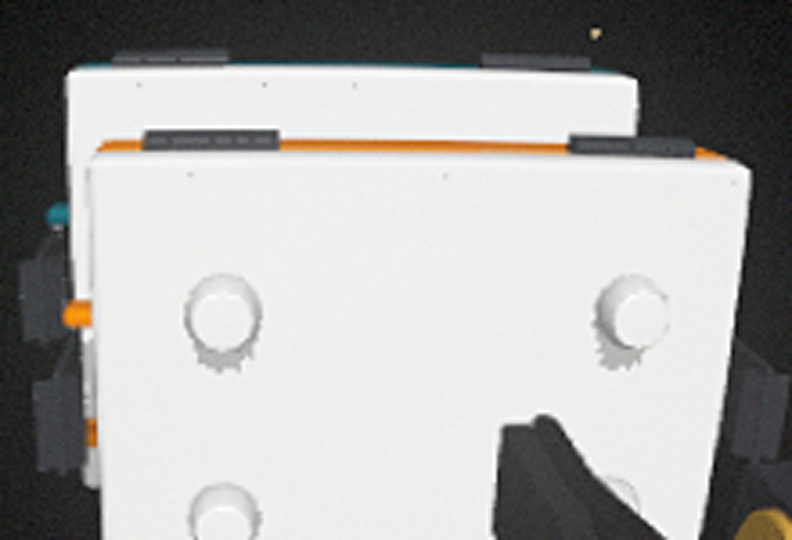

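Run:
```python
from h import *
np.set_printoptions(precision=4,suppress=True)
m=np.load("w2.npy",allow_pickle=True).item()
f=lambda p:[[255+x/3.6,115+y/3.6] for x,y in p]
def yaw(l,r):
    d=(l-r)[:2];return np.arctan2(-d[0],d[1]),np.linalg.norm(d)
T=onplane(m,f([(66,69),(638,76)]),.0475,True);print("teal",T,yaw(*T))
A=onplane(m,f([(92,156),(752,171)]),.1055,True);print("amber",A,yaw(*A))
L=onplane(m,f([(223,315),(640,315)]),.1175,True);print("lugs",L,yaw(*L))
m1=np.load("w1.npy",allow_pickle=True).item()
L1=onplane(m1,[[251,22],[375,20],[251,88],[377,87]],.1175,True);print(L1,L1.mean(0),yaw(L1[0],L1[1]),yaw(L1[2],L1[3]))
A1=onplane(m1,[[217,132],[410,131.5]],.1055,True);print("amber front",A1,yaw(*A1))
# centers
def cen(l,r,dx):
    y=yaw(l,r)[0];return (l+r)[:2]/2+dx*np.array([np.cos(y),np.sin(y)])
print("teal c",cen(*T,-.07),"amber c",cen(*A,-.07),cen(*L,-.03),cen(*A1,.07))
```

```text
teal [[ 0.6474  0.058   0.0475]
 [ 0.6965 -0.1128  0.0475]] (np.float64(0.2796852063058605), np.float64(0.1777301861278998))
amber [[ 0.635   0.0391  0.1055]
 [ 0.682  -0.1316  0.1055]] (np.float64(0.26893089782474056), np.float64(0.17704598580056222))
lugs [[ 0.6071 -0.0035  0.1175]
 [ 0.6369 -0.1086  0.1175]] (np.float64(0.2756431087059736), np.float64(0.10926284399598646))
[[ 0.6056 -0.006   0.1175]
 [ 0.6353 -0.1083  0.1175]
 [ 0.5482 -0.0222  0.1175]
 [ 0.5776 -0.1261  0.1175]] [ 0.5917 -0.0656  0.1175] (np.float64(0.28168679019682275), np.float64(0.10655767098787904)) (np.float64(0.2760234715037007), np.float64(0.1079916633532102))
amber front [[ 0.5015  0.0027  0.1055]
 [ 0.5495 -0.1696  0.1055]] (np.float64(0.271844910601042), np.float64(0.1788110408169037))
teal c [ 0.6046 -0.0467] amber c [ 0.591  -0.0649] [ 0.5931 -0.0642] [ 0.5929 -0.0647]
```

Measured: teal lid centre (0.605,-0.047), yaw 0.28; amber centre (0.592,-0.065), yaw about 0.275. The widths come out at 177–179 mm against 180, so the fit is plausible. Amber is off by about -17 mm in x and -14 mm in y in the teal frame. I'll push the front first, with two open fingers straddling the catch.

Emit:
jog_arm([
  [-0.08,-0.06,0,0,0,0.005],
  [-0.16,-0.12,0,0,0,0.005],
  [-0.24,-0.18,0,0,0,0.005],
  [-0.317,-0.23,0,0,0,0.005],
  [-0.317,-0.23,0,0,0,0.005],
])

```text
t: 2.7
tcp_pos: [0.4799, -0.104, 0.2398]
ee_rot: [0.097, -0.7, 0.701, -0.095]
contact_force: [-0.2, 0.7, -0.2]
grip_width: 0.0871
```

Emit:
jog_arm([
  [0,0,-0.1,0,0,0],
  [0,0,-0.2,0,0,0],
  [0,0,-0.3,0,0,0],
  [0,0,-0.353,0,0,0],
  [0,0,-0.353,0,0,0],
])

```text
t: 3.2
tcp_pos: [0.4814, -0.0994, 0.0956]
ee_rot: [-0.1, 0.701, -0.7, 0.097]
contact_force: [-0.6, -0.3, 0.3]
grip_width: 0.0874
```

```bash
cat > look.py <<'E'
from h import *
import sys
np.set_printoptions(precision=4,suppress=True)
n=sys.argv[1]
s=status.get_state();z=R.from_quat(s["ee_rot"]).as_matrix()[:,2];print(s["t"],s["tcp_pos"],"toolz",z,s["contact_force"],s["joints"])
m=camera_model("wrist");im=capture("wrist");cv2.imwrite(f"pics/{n}.png",im[:,:,::-1]);np.save(n+".npy",m,allow_pickle=True)
E
python3 look.py w3
```

```text
3.2 [ 0.4814 -0.0994  0.0956] toolz [ 0.2755 -0.9613 -0.0025] [-0.5565 -0.2916  0.3044] [ 0.4971  0.1768 -0.4147  1.9879  0.0836  0.9987 -1.2493]
```

View pics/w3.png

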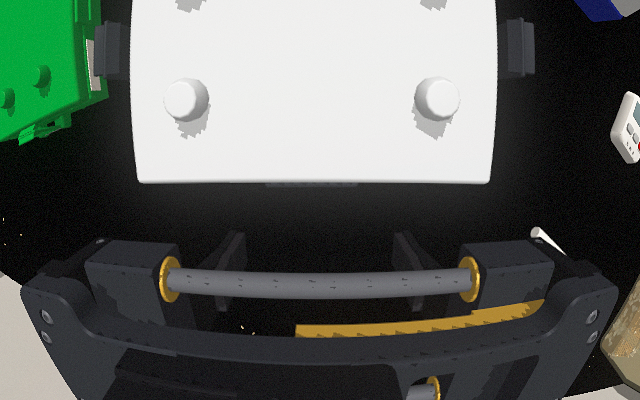

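Run:
```python
from h import *
np.set_printoptions(precision=4,suppress=True)
m=np.load("w3.npy",allow_pickle=True).item()
A=onplane(m,[[138,183],[490.5,183],[314,185]],.1055,True)
L=onplane(m,[[185,98],[437,97]],.1175,True)
print(A,L)
ex=np.array([.961,.276])
print((A[0]+A[1])[:2]/2+.07*ex,L.mean(0)[:2]+.03*ex, [np.arctan2(-(a-b)[0],(a-b)[1]) for a,b in [(A[0],A[1]),(L[0],L[1])]])
```

```text
[[ 0.5009  0.0015  0.1055]
 [ 0.55   -0.1697  0.1055]
 [ 0.524  -0.0855  0.1055]] [[ 0.5487 -0.0228  0.1175]
 [ 0.5772 -0.1227  0.1175]]
[ 0.5927 -0.0648] [ 0.5918 -0.0645] [np.float64(0.2798013994519373), np.float64(0.2775341326293485)]
```

Emit:
jog_arm([
  [0.018,0.005,0,0,0,0],
  [0.036,0.01,0,0,0,0],
  [0.054,0.0155,0,0,0,0],
  [0.067,0.0193,0,0,0,0],
  [0.074,0.0213,0,0,0,0],
])

```text
t: 3.75
tcp_pos: [0.5145, -0.09, 0.0987]
ee_rot: [-0.099, 0.7, -0.7, 0.099]
contact_force: [-0.6, 0.1, -0.9]
grip_width: 0.0869
```

Emit:
jog_arm([
  [0.003,0.0009,0,0,0,0],
  [0.006,0.0018,0,0,0,0],
  [0.009,0.0026,0,0,0,0],
  [0.012,0.0035,0,0,0,0],
  [0.0144,0.0041,0,0,0,0],
])

```text
t: 4.25
tcp_pos: [0.5192, -0.0888, 0.0982]
ee_rot: [-0.099, 0.7, -0.7, 0.099]
contact_force: [-2.5, -1.4, 0.6]
grip_width: 0.0869
```

Emit:
jog_arm([
  [0.003,0.0009,0,0,0,0],
  [0.006,0.0018,0,0,0,0],
  [0.009,0.0026,0,0,0,0],
  [0.012,0.0035,0,0,0,0],
  [0.0144,0.0041,0,0,0,0],
])

```text
t: 4.75
tcp_pos: [0.5252, -0.087, 0.0983]
ee_rot: [-0.099, 0.7, -0.7, 0.099]
contact_force: [-1.6, 0.2, -1.4]
grip_width: 0.0873
```

```bash
python3 look.py w4
```

```text
4.75 [ 0.5252 -0.087   0.0983] toolz [ 0.2769 -0.9609 -0.0001] [-1.6066  0.1967 -1.3886] [ 0.4531  0.2503 -0.4196  1.8964  0.1186  1.019  -1.3075]
```

View pics/w4.png

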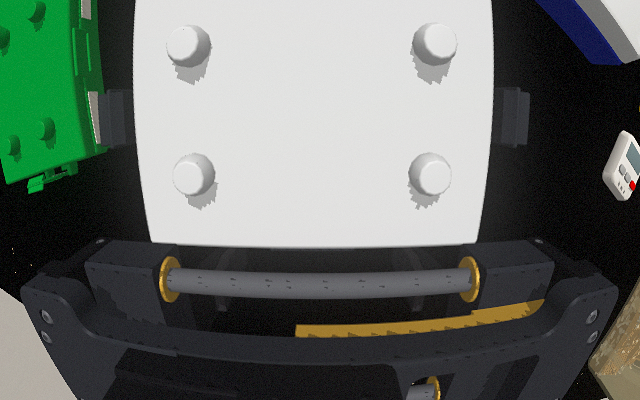

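```bash
cat > lug.py <<'E'
from h import *
np.set_printoptions(precision=4,suppress=True)
def pose(n,pts,z=.1175,x=(30,30,-30,-30),y=(55,-55,55,-55),teal=(.6046,-.0467,.2797)):
    m=np.load(n+".npy",allow_pickle=True).item();P=onplane(m,pts,z,True)[:,:2]
    M=np.c_[x,y]/1000.
    a=P-P.mean(0);b=M-M.mean(0)
    th=np.arctan2((b[:,0]*a[:,1]-b[:,1]*a[:,0]).sum(),(a*b).sum())
    c=P.mean(0)-R.from_euler('z',th).as_matrix()[:2,:2]@M.mean(0)
    d=c-np.array(teal[:2]);t=teal[2]
    print(n,"c",c,"yaw",th,"span",np.linalg.norm(P[0]-P[1]),"rel mm",1000*(d[0]*np.cos(t)+d[1]*np.sin(t)),1000*(-d[0]*np.sin(t)+d[1]*np.cos(t)),"dyaw",th-t)
E
python3 - <<'E'
from lug import *
pose("w1",[[251,22],[375,20],[251,88],[377,87]])
pose("w3",[[185,98],[437,97]],x=(-30,-30),y=(55,-55))
pose("w4",[[187,42],[437,40],[192,172],[431,171]])
E
```

```text
w1 c [ 0.5917 -0.0656] yaw 0.28059109635010804 span 0.10655767098787904 rel mm -17.65684506724468 -14.629175140752338 dyaw 0.0008910963501080338
w3 c [ 0.5918 -0.0645] yaw 0.2775341326293485 span 0.10394531024840163 rel mm -17.187931164419794 -13.620692912467643 dyaw -0.0021658673706514975
w4 c [ 0.6032 -0.0614] yaw 0.28080532423962096 span 0.10528221308955206 rel mm -5.418809646827375 -13.786383438568103 dyaw 0.0011053242396209528
```

Emit:
jog_arm([
  [0.003,0.0009,0,0,0,0],
  [0.006,0.0018,0,0,0,0],
  [0.009,0.0026,0,0,0,0],
  [0.012,0.0035,0,0,0,0],
  [0.012,0.0035,0,0,0,0],
])

```text
t: 5.3
tcp_pos: [0.5302, -0.0856, 0.0984]
ee_rot: [-0.099, 0.7, -0.7, 0.099]
contact_force: [-0.9, -0.4, -0.9]
grip_width: 0.0869
```

Emit:
jog_arm([
  [-0.015,-0.0045,0,0,0,0],
  [-0.04,-0.012,0,0,0,0],
  [-0.05,-0.015,0.05,0,0,0],
  [-0.05,-0.015,0.15,0,0,0],
  [-0.05,-0.015,0.27,0,0,0],
])

```text
t: 5.8
tcp_pos: [0.5081, -0.0918, 0.2065]
ee_rot: [-0.1, 0.701, -0.7, 0.098]
contact_force: [1.4, -0.2, 0.2]
grip_width: 0.0871
```

Emit:
jog_arm([
  [0.08,0.05,0.05,0,0,0],
  [0.16,0.1,0.08,0,0,0],
  [0.24,0.15,0.08,0,0,0],
  [0.31,0.2,0.08,0,0,0],
  [0.31,0.2,0.08,0,0,0],
])

```text
t: 6.3
tcp_pos: [0.6355, -0.008, 0.2377]
ee_rot: [-0.1, 0.701, -0.699, 0.101]
contact_force: [0.2, -0.8, -0.3]
grip_width: 0.0868
```

```bash
sleep 0; python3 look.py w5;python3 - <<'E'
import cv2
a=cv2.imread("pics/w5.png")[110:280,235:475]
cv2.imwrite("pics/w5c.png",cv2.resize(a,None,fx=3.3,fy=3.3,interpolation=cv2.INTER_CUBIC))
E
```

```text
6.3 [ 0.6355 -0.008   0.2377] toolz [ 0.281  -0.9597 -0.0025] [ 0.1579 -0.8096 -0.3188] [ 0.312   0.345  -0.4735  1.4839  0.156   1.3501 -1.4576]
```

View pics/w5c.png

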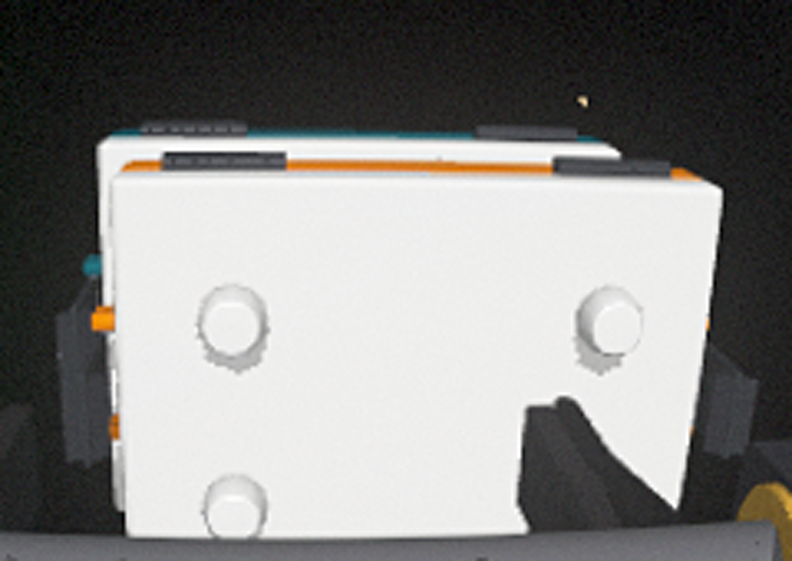

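Run:
```python
from h import *
np.set_printoptions(precision=4,suppress=True)
for n,o,s,Tp,Ap in [("w2",(255,115),3.6,[(66,69),(638,76)],[(92,156),(752,171)]),("w5",(235,110),3.3,[(97,139),(621,149)],[(112,178),(722,187)])]:
    m=np.load(n+".npy",allow_pickle=True).item()
    f=lambda p:[[o[0]+x/s,o[1]+y/s] for x,y in p]
    T=onplane(m,f(Tp),.0475,True)[:,:2];A=onplane(m,f(Ap),.1055,True)[:,:2]
    t=.28;ex=np.array([np.cos(t),np.sin(t)]);ey=np.array([-ex[1],ex[0]])
    yaw=lambda P:np.arctan2(-(P[0]-P[1])[0],(P[0]-P[1])[1])
    d=A-T
    print(n,"yaws",yaw(T),yaw(A),"widths",np.linalg.norm(T[0]-T[1]),np.linalg.norm(A[0]-A[1]),"dx",d@ex*1000,"dy",d@ey*1000,"teal c",T.mean(0)-.07*ex)
```

```text
w2 yaws 0.2796852063058605 0.26893089782474056 widths 0.1777301861278998 0.17704598580056222 dx [-17.1514 -19.0551] dy [-14.8157 -14.1207] teal c [ 0.6047 -0.0467]
w5 yaws 0.27437847310253194 0.28109163370455276 widths 0.1784327916287075 0.17690656893348733 dx [-2.4226 -1.2264] dy [-14.4511 -12.9276] teal c [ 0.6046 -0.0468]
```

Amber is now about 1–2 mm short in x and 14 mm short in y, and teal hasn't moved. Next I'll turn 90° and go to the right end for the sideways push.

Emit:
jog_arm([
  [0,-0.09,0,0,0,0.09],
  [0.005,-0.18,0,0,0,0.18],
  [0.01,-0.27,0,0,0,0.27],
  [0.015,-0.36,0,0,0,0.36],
  [0.015,-0.43,0,0,0,0.45],
])

```text
t: 6.85
tcp_pos: [0.6384, -0.1876, 0.2386]
ee_rot: [0.336, -0.622, 0.623, -0.336]
contact_force: [-0.0, -0.3, 0.3]
grip_width: 0.087
```

Emit:
jog_arm([
  [0,0,0,0,0,0.09],
  [0,0,0,0,0,0.18],
  [0,0,0,0,0,0.27],
  [0,0,0,0,0,0.36],
  [0,0,0,0,0,0.45],
])

```text
t: 7.35
tcp_pos: [0.6386, -0.1849, 0.2387]
ee_rot: [0.531, -0.467, 0.467, -0.531]
contact_force: [0.4, -0.4, 0.1]
grip_width: 0.0871
```

Emit:
jog_arm([
  [0,0,0,0,0,0.05],
  [0,0,0,0,0,0.1],
  [0,0,0,0,0,0.1],
  [0,0,0,0,0,0.1],
  [0,0,0,0,0,0.1],
])

```text
t: 7.85
tcp_pos: [0.6395, -0.184, 0.2385]
ee_rot: [0.565, -0.426, 0.426, -0.564]
contact_force: [-0.5, -0.3, 1.2]
grip_width: 0.0869
```

```bash
python3 look.py w6
```

```text
7.85 [ 0.6395 -0.184   0.2385] toolz [ 0.9615  0.2748 -0.0002] [-0.5058 -0.2739  1.2033] [ 0.6786  0.4402 -0.6461  1.3953  0.2642  1.3928  0.3104]
```

View pics/w6.png

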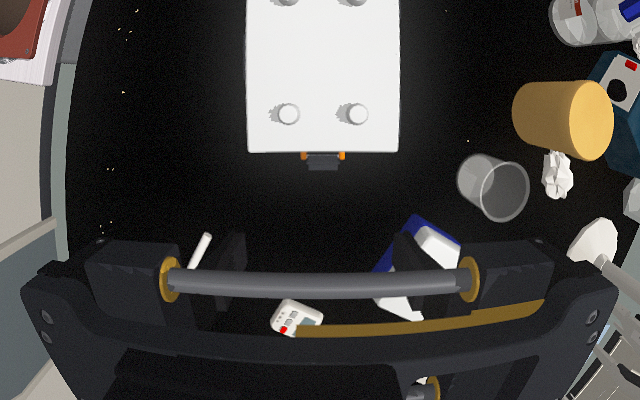

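Emit:
jog_arm([
  [0,0,-0.1,0,0,0],
  [0,0,-0.2,0,0,0],
  [0,0,-0.3,0,0,0],
  [0,0,-0.352,0,0,0],
  [0,0,-0.352,0,0,0],
])

```text
t: 8.4
tcp_pos: [0.6376, -0.1834, 0.0939]
ee_rot: [0.566, -0.427, 0.423, -0.564]
contact_force: [0.1, 0.3, 0.6]
grip_width: 0.0872
```

Emit:
jog_arm([
  [-0.004,0.014,0,0,0,0],
  [-0.008,0.028,0,0,0,0],
  [-0.012,0.042,0,0,0,0],
  [-0.015,0.052,0,0,0,0],
  [-0.017,0.06,0,0,0,0],
])

```text
t: 8.9
tcp_pos: [0.6333, -0.159, 0.0983]
ee_rot: [-0.565, 0.425, -0.425, 0.565]
contact_force: [-0.4, -0.9, 1.6]
grip_width: 0.087
```

```bash
python3 look.py w7
```

```text
8.9 [ 0.6333 -0.159   0.0983] toolz [0.9608 0.2774 0.0008] [-0.3535 -0.8521  1.585 ] [ 0.6465  0.5209 -0.626   1.5883  0.3273  1.1382  0.2264]
```

View pics/w7.png

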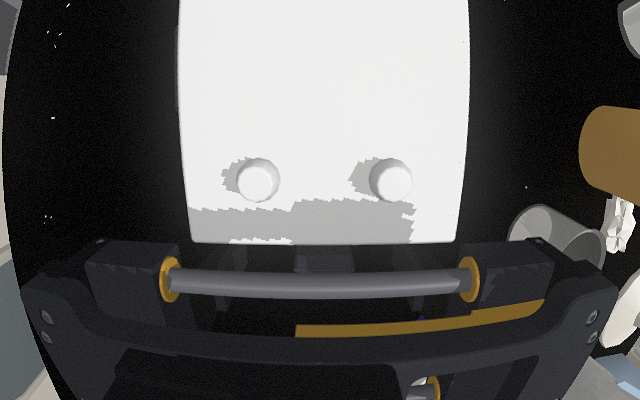

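Emit:
jog_arm([
  [-0.0009,0.003,0,0,0,0],
  [-0.0017,0.006,0,0,0,0],
  [-0.0026,0.009,0,0,0,0],
  [-0.0034,0.012,0,0,0,0],
  [-0.0041,0.0144,0,0,0,0],
])

```text
t: 9.45
tcp_pos: [0.6315, -0.1544, 0.0976]
ee_rot: [0.565, -0.425, 0.425, -0.565]
contact_force: [1.9, -2.8, 0.9]
grip_width: 0.087
```

Emit:
jog_arm([
  [-0.0009,0.003,0,0,0,0],
  [-0.0017,0.006,0,0,0,0],
  [-0.0026,0.009,0,0,0,0],
  [-0.0034,0.012,0,0,0,0],
  [-0.0034,0.012,0,0,0,0],
])

```text
t: 9.95
tcp_pos: [0.63, -0.1482, 0.0975]
ee_rot: [-0.565, 0.425, -0.425, 0.565]
contact_force: [-0.5, 0.6, 0.7]
grip_width: 0.0871
```

```bash
python3 look.py w8
```

```text
9.95 [ 0.63   -0.1482  0.0975] toolz [ 0.9607  0.2775 -0.0001] [-0.5153  0.5554  0.7479] [ 0.6386  0.5129 -0.6307  1.6029  0.3243  1.1333  0.2116]
```

View pics/w8.png

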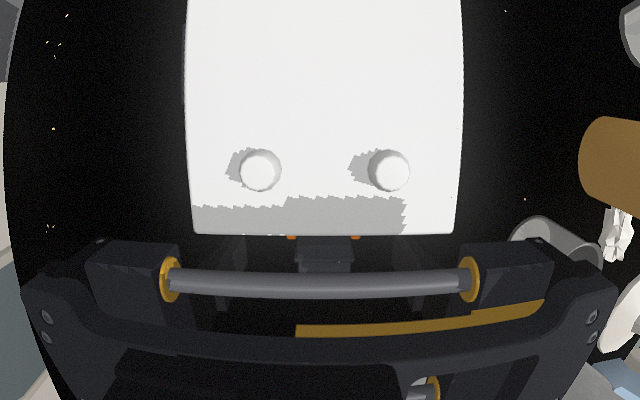

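Run:
```python
from lug import *
P7=[[258,180],[391,180]];P8=[[260,170],[389,170]]
pose("w7",P7,.1175,(-30,30),(-55,-55))
for z in(.1175,.1125):pose("w8",P8,z,(-30,30),(-55,-55))
m=np.load("w7.npy",allow_pickle=True).item();A=onplane(m,[[191,242],[457,241]],.1055,True);print(A,np.linalg.norm(A[0]-A[1]))
m=np.load("w8.npy",allow_pickle=True).item()
for z in(.1055,.1005):
    A=onplane(m,[[193,234],[455,234]],z,True);print(A,np.linalg.norm(A[0]-A[1]))
```

```text
w7 c [ 0.6063 -0.0583] yaw 0.281894388787612 span 0.056560886827753676 rel mm -1.592201817355586 -11.611369723682435 dyaw 0.0021943887876120227
w8 c [ 0.6016 -0.0432] yaw 0.28278245635614596 span 0.05401461616043366 rel mm -1.9038062639724513 4.237322229310703 dyaw 0.0030824563561459573
w8 c [ 0.602  -0.0441] yaw 0.282782456356146 span 0.05617068918068436 rel mm -1.8042261672024456 3.199460306791557 dyaw 0.0030824563561460128
[[ 0.565  -0.1647  0.1055]
 [ 0.6991 -0.1256  0.1055]] 0.13971179909833195
[[ 0.5624 -0.1484  0.1055]
 [ 0.6922 -0.1111  0.1055]] 0.13502052557852287
[[ 0.5608 -0.1512  0.1005]
 [ 0.6953 -0.1125  0.1005]] 0.13993889167628118
```

The lid's apparent width is exactly 140 mm when taken at z = 0.1005, so it has dropped about 5 mm onto the clip noses. I'll back off, turn back, close the fingers and verify.

Emit:
jog_arm([
  [0.007,-0.024,0,0,0,0],
  [0.014,-0.048,0,0,0,0],
  [0.014,-0.048,0.1,0,0,0],
  [0.014,-0.048,0.2,0,0,0],
  [0.014,-0.048,0.3,0,0,0],
], grip=1)

```text
t: 10.5
tcp_pos: [0.6356, -0.1695, 0.2188]
ee_rot: [0.565, -0.426, 0.425, -0.565]
contact_force: [0.7, -0.7, -0.1]
grip_width: 0.0868
```

Emit:
jog_arm([
  [0,0.05,0.054,0,0,-0.09],
  [0,0.13,0.054,0,0,-0.18],
  [0,0.22,0.054,0,0,-0.27],
  [0,0.31,0.054,0,0,-0.36],
  [0,0.4,0.054,0,0,-0.45],
], grip=0)

```text
t: 11.0
tcp_pos: [0.636, -0.0081, 0.2393]
ee_rot: [0.381, -0.596, 0.596, -0.381]
contact_force: [0.1, -1.6, -0.3]
grip_width: 0.0548
```

Emit:
jog_arm([
  [0,0,0,0,0,-0.09],
  [0,0,0,0,0,-0.18],
  [0,0,0,0,0,-0.27],
  [0,0,0,0,0,-0.36],
  [0,0,0,0,0,-0.45],
])

```text
t: 11.5
tcp_pos: [0.6361, -0.0094, 0.2391]
ee_rot: [0.151, -0.691, 0.691, -0.151]
contact_force: [0.4, 0.5, 0.8]
grip_width: 0.0152
```

Emit:
jog_arm([
  [0,0,0,0,0,-0.09],
  [0,0,0,0,0,-0.1],
  [0,0,0,0,0,-0.1],
  [0,0,0,0,0,-0.1],
  [0,0,0,0,0,-0.1],
])

```text
t: 12.0
tcp_pos: [0.6358, -0.0085, 0.2391]
ee_rot: [-0.1, 0.7, -0.7, 0.1]
contact_force: [-0.0, -1.6, -0.0]
grip_width: 0.0007
```

```bash
python3 look.py w9;python3 - <<'E'
import cv2
a=cv2.imread("pics/w9.png")[110:290,225:475]
cv2.imwrite("pics/w9c.png",cv2.resize(a,None,fx=3.2,fy=3.2,interpolation=cv2.INTER_CUBIC))
E
```

```text
12.0 [ 0.6358 -0.0085  0.2391] toolz [ 0.2787 -0.9604 -0.0001] [-0.0048 -1.5513 -0.0153] [ 0.3071  0.3443 -0.4683  1.481   0.1566  1.3535 -1.4596]
```

View pics/w9c.png

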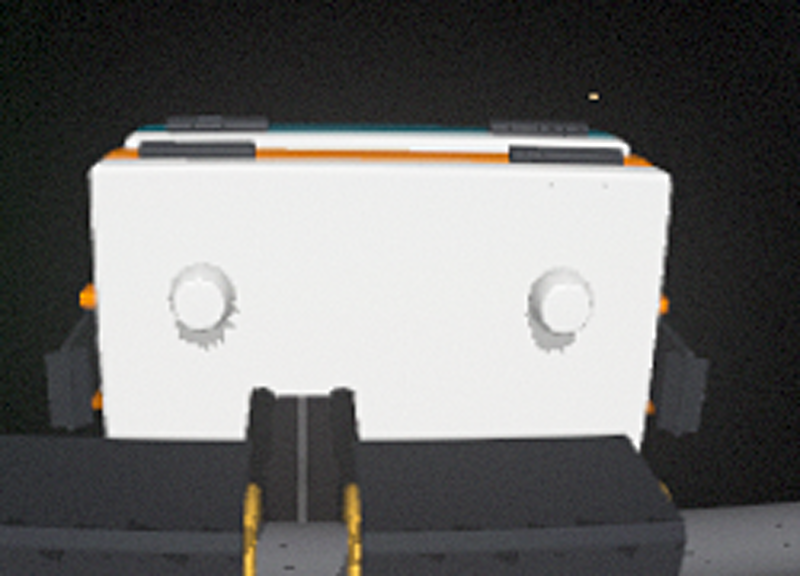

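Run:
```python
from lug import *
n,o,s=("w9",(225,110),3.2)
m=np.load(n+".npy",allow_pickle=True).item()
f=lambda p:[[o[0]+x/s,o[1]+y/s] for x,y in p]
T=onplane(m,f([(126,135),(632,143)]),.0475,True)[:,:2];A=onplane(m,f([(89,165),(671,172)]),.1005,True)[:,:2]
t=.28;ex=np.array([np.cos(t),np.sin(t)]);ey=np.array([-ex[1],ex[0]])
yaw=lambda P:np.arctan2(-(P[0]-P[1])[0],(P[0]-P[1])[1])
d=A-T
print("yaws",yaw(T),yaw(A),"widths",np.linalg.norm(T[0]-T[1]),np.linalg.norm(A[0]-A[1]),"dx",d@ex*1000,"dy",d@ey*1000,"teal c",T.mean(0)-.07*ex)
pose(n,f([(202,300),(564,302)]),.1125,(30,30),(55,-55))
s=status.get_state()["tcp_pos"][:2]
c=A.mean(0)-.07*ex
for k in(.06,-.06):print(k,c,c+k*ey,(c+k*ey-s)/.4)
```

```text
yaws 0.2748844091355006 0.27722892295708396 widths 0.17835475313056623 0.17526681719498924 dx [-0.8582 -0.4315] dy [1.9341 5.0204] teal c [ 0.6046 -0.0477]
w9 c [ 0.6051 -0.0434] yaw 0.27614718507717156 span 0.10644398775007526 rel mm 1.3793018282941114 3.084274272979903 dyaw -0.00355281492282844
0.06 [ 0.603  -0.0445] [0.5864 0.0131] [-0.1233  0.0539]
-0.06 [ 0.603  -0.0445] [ 0.6196 -0.1022] [-0.0404 -0.2344]
```

Seated, with teal not moved. Now to the left press point (0.587, 0.012), then down slowly.

Emit:
jog_arm([
  [-0.06,0.025,0,0,0,0],
  [-0.122,0.05,-0.05,0,0,0],
  [-0.122,0.05,-0.14,0,0,0],
  [-0.122,0.05,-0.23,0,0,0],
  [-0.122,0.05,-0.275,0,0,0],
])

```text
t: 12.55
tcp_pos: [0.5853, 0.0114, 0.1263]
ee_rot: [-0.1, 0.7, -0.7, 0.098]
contact_force: [1.0, -0.2, -0.6]
grip_width: 0.0003
```

```bash
python3 look.py w10
```

```text
12.55 [0.5853 0.0114 0.1263] toolz [ 0.2781 -0.9606 -0.0006] [ 1.0446 -0.2479 -0.5769] [ 0.3043  0.3326 -0.479   1.7388  0.1682  1.1142 -1.5162]
```

View pics/w10.png

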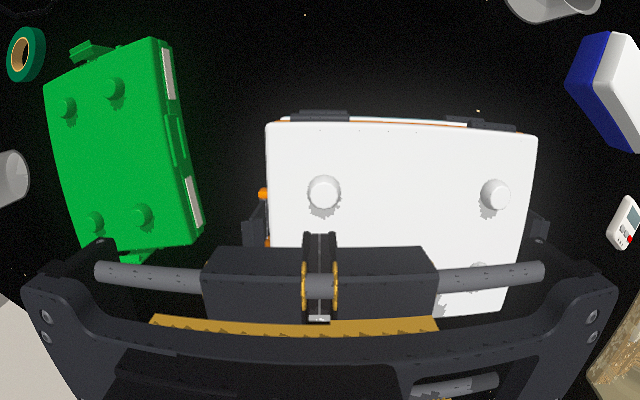

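Emit:
jog_arm([
  [0,0,-0.004,0,0,0],
  [0,0,-0.008,0,0,0],
  [0,0,-0.012,0,0,0],
  [0,0,-0.016,0,0,0],
  [0,0,-0.018,0,0,0],
])

```text
t: 13.1
tcp_pos: [0.5872, 0.0117, 0.1224]
ee_rot: [0.099, -0.7, 0.7, -0.099]
contact_force: [-0.8, 1.0, -1.0]
grip_width: 0.0001
```

Emit:
jog_arm([
  [0,0,-0.001,0,0,0],
  [0,0,-0.002,0,0,0],
  [0,0,-0.003,0,0,0],
  [0,0,-0.004,0,0,0],
  [0,0,-0.005,0,0,0],
])

```text
t: 13.6
tcp_pos: [0.587, 0.0117, 0.12]
ee_rot: [0.099, -0.7, 0.7, -0.099]
contact_force: [-0.4, 0.1, -1.3]
grip_width: 0.0005
```

Emit:
jog_arm([
  [0,0,-0.0015,0,0,0],
  [0,0,-0.003,0,0,0],
  [0,0,-0.0045,0,0,0],
  [0,0,-0.006,0,0,0],
  [0,0,-0.0075,0,0,0],
])

```text
t: 14.1
tcp_pos: [0.5869, 0.0117, 0.1169]
ee_rot: [-0.099, 0.7, -0.7, 0.099]
contact_force: [0.4, -0.3, -0.7]
grip_width: 0.0002
```

Emit:
jog_arm([
  [0,0,-0.001,0,0,0],
  [0,0,-0.002,0,0,0],
  [0,0,-0.003,0,0,0],
  [0,0,-0.004,0,0,0],
  [0,0,-0.005,0,0,0],
])

```text
t: 14.6
tcp_pos: [0.5869, 0.0117, 0.1149]
ee_rot: [-0.099, 0.7, -0.7, 0.099]
contact_force: [-0.1, 0.1, 0.1]
grip_width: 0.0004
```

Emit:
jog_arm([
  [0,0,-0.001,0,0,0],
  [0,0,-0.002,0,0,0],
  [0,0,-0.003,0,0,0],
  [0,0,-0.004,0,0,0],
  [0,0,-0.005,0,0,0],
])

```text
t: 15.1
tcp_pos: [0.587, 0.0117, 0.1129]
ee_rot: [-0.099, 0.7, -0.7, 0.099]
contact_force: [-0.4, -0.1, 0.2]
grip_width: 0.0005
```

```bash
python3 look.py w11;python3 - <<'E'
import cv2
a=cv2.imread("pics/w11.png")[90:330,220:560]
cv2.imwrite("pics/w11c.png",cv2.resize(a,None,fx=2.35,fy=2.35,interpolation=cv2.INTER_CUBIC))
E
```

```text
15.1 [0.587  0.0117 0.1129] toolz [ 0.2769 -0.9609 -0.0001] [-0.3929 -0.112   0.1822] [ 0.3005  0.3472 -0.4761  1.7502  0.1771  1.0867 -1.5243]
```

View pics/w11c.png

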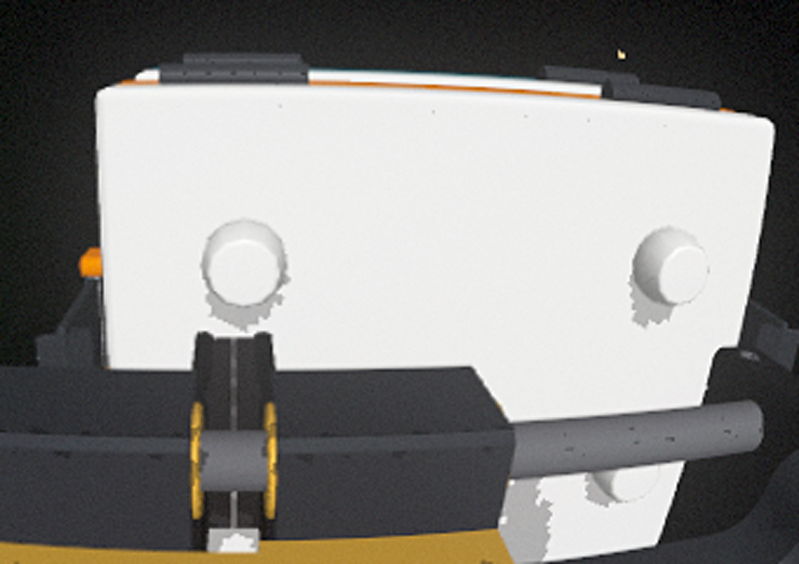

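Emit:
jog_arm([
  [0,0,-0.001,0,0,0],
  [0,0,-0.002,0,0,0],
  [0,0,-0.003,0,0,0],
  [0,0,-0.004,0,0,0],
  [0,0,-0.005,0,0,0],
])

```text
t: 15.65
tcp_pos: [0.5871, 0.0117, 0.1118]
ee_rot: [0.099, -0.7, 0.7, -0.099]
contact_force: [-4.1, -0.5, 11.3]
grip_width: 0.0005
```

Emit:
jog_arm([
  [0,0,-0.001,0,0,0],
  [0,0,-0.002,0,0,0],
  [0,0,-0.003,0,0,0],
  [0,0,-0.003,0,0,0],
  [0,0,-0.003,0,0,0],
])

```text
t: 16.15
tcp_pos: [0.5872, 0.0117, 0.1117]
ee_rot: [0.099, -0.7, 0.7, -0.099]
contact_force: [-6.9, -0.4, 17.4]
grip_width: 0.0004
```

```bash
python3 look.py w12;python3 - <<'E'
from h import *
a=cv2.imread("pics/w12.png")[90:330,220:560]
cv2.imwrite("pics/w12c.png",cv2.resize(a,None,fx=2.35,fy=2.35,interpolation=cv2.INTER_CUBIC))
im=capture("scene");cv2.imwrite("pics/s12c.png",cv2.resize(im[130:250,270:390,::-1],None,fx=5,fy=5,interpolation=cv2.INTER_CUBIC))
E
```

```text
16.15 [0.5872 0.0117 0.1117] toolz [ 0.2767 -0.9609  0.0008] [-6.8546 -0.3835 17.3682] [ 0.2999  0.3483 -0.4759  1.7515  0.1787  1.0837 -1.5259]
```

View pics/w12c.png

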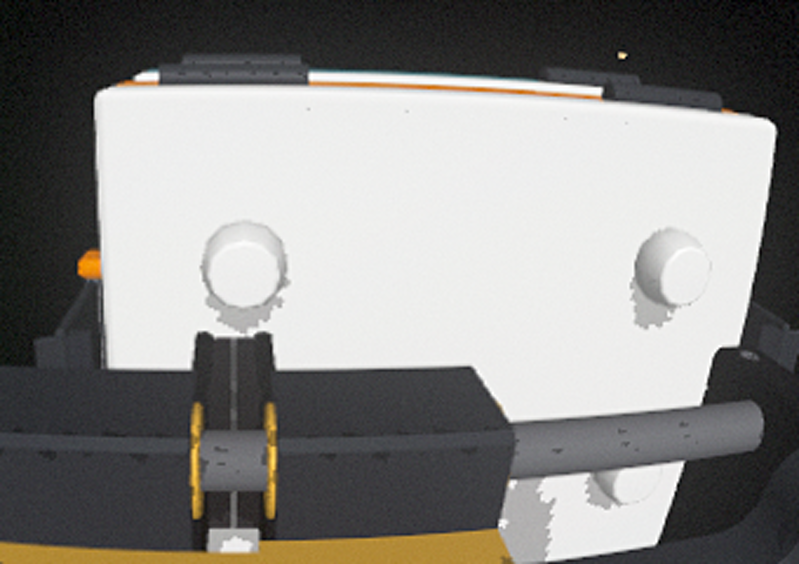

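View pics/s12c.png

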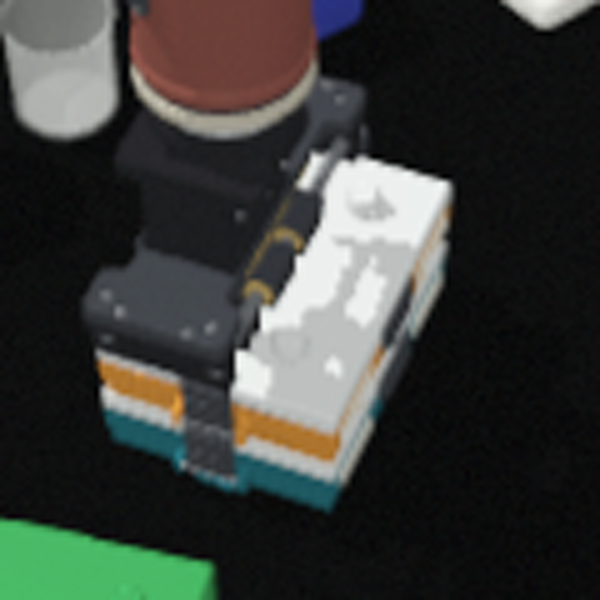

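The finger meets something stiff at TCP z ≈ 0.112 (17 N) with no visible movement. I'll press slightly more.

Emit:
jog_arm([
  [0,0,-0.0005,0,0,0],
  [0,0,-0.001,0,0,0],
  [0,0,-0.0015,0,0,0],
  [0,0,-0.0015,0,0,0],
  [0,0,-0.0015,0,0,0],
])

```text
t: 16.75
tcp_pos: [0.5872, 0.0117, 0.1116]
ee_rot: [0.099, -0.7, 0.701, -0.099]
contact_force: [-10.0, -1.6, 22.6]
grip_width: 0.0009
```

Emit:
jog_arm([
  [0,0,0.01,0,0,0],
  [0,0,0.03,0,0,0],
  [0,0,0.12,0,0,0],
  [0,0,0.22,0,0,0],
  [0,0,0.3,0,0,0],
])

```text
t: 17.25
tcp_pos: [0.5872, 0.0119, 0.2315]
ee_rot: [-0.099, 0.7, -0.7, 0.099]
contact_force: [2.1, -0.7, 0.0]
grip_width: 0.0005
```

Emit:
jog_arm([
  [-0.05,0.09,0,0,0,0],
  [-0.1,0.18,0,0,0,0],
  [-0.15,0.28,0,0,0,0],
  [-0.2,0.37,0,0,0,0],
  [-0.2,0.37,0,0,0,0],
])

```text
t: 17.75
tcp_pos: [0.504, 0.1659, 0.23]
ee_rot: [-0.102, 0.7, -0.699, 0.102]
contact_force: [1.2, -0.4, 0.3]
grip_width: 0.0005
```

```bash
python3 look.py w13;python3 - <<'E'
from h import *
im=capture("scene");cv2.imwrite("pics/s13c.png",cv2.resize(im[130:250,270:390,::-1],None,fx=5,fy=5,interpolation=cv2.INTER_CUBIC))
E
```

```text
17.75 [0.504  0.1659 0.23  ] toolz [ 0.2854 -0.9584 -0.0017] [ 1.198  -0.3746  0.2724] [ 0.1588  0.1417 -0.6084  1.7428  0.0827  1.2821 -1.7498]
```

View pics/w13.png

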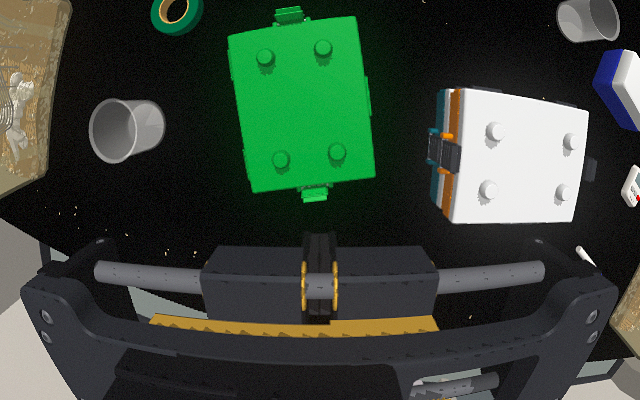

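View pics/s13c.png

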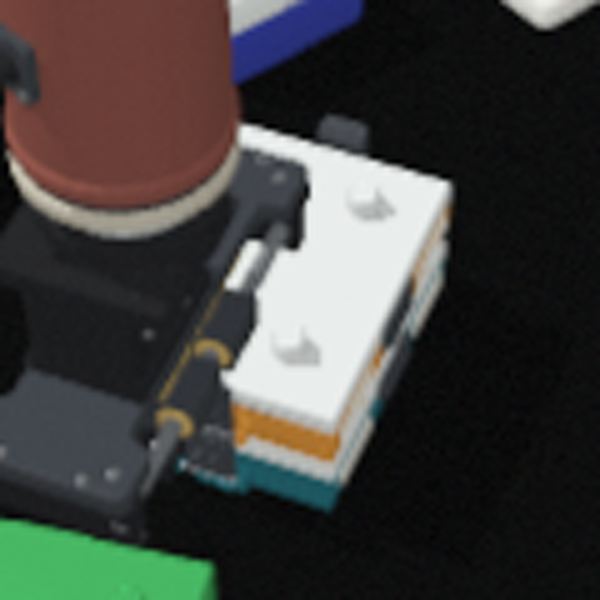

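Run:
```python
import cv2
a=cv2.imread("pics/w13.png")[75:235,415:605]
cv2.imwrite("pics/w13c.png",cv2.resize(a,None,fx=3.7,fy=3.7,interpolation=cv2.INTER_CUBIC))
```

```text
(no output)
```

View pics/w13c.png

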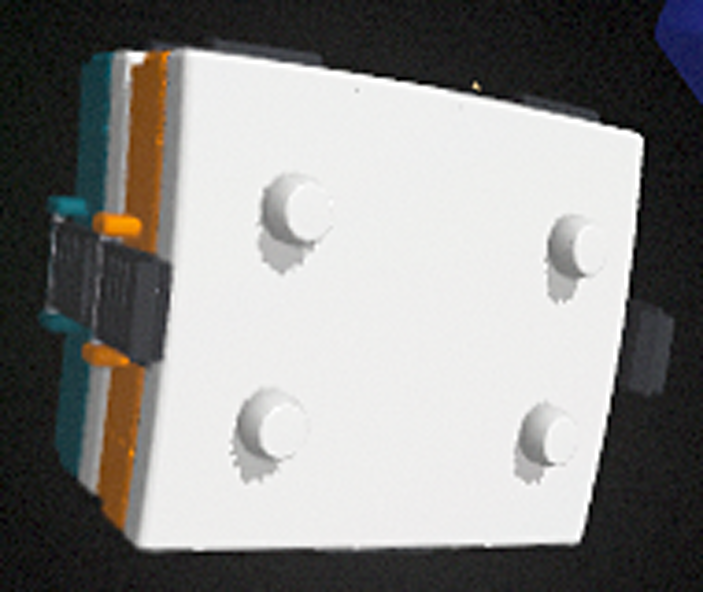

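```bash
cat > face.py <<'E'
from h import *
def face(n,rows,lo,hi,side=1,t=.28,c=(.6046,-.0470),off=0.09):
    im=cv2.imread(f"pics/{n}.png");m=np.load(n+".npy",allow_pickle=True).item()
    ey=np.array([-np.sin(t),np.cos(t),0]);ex=np.array([np.cos(t),np.sin(t),0]);p0=np.array([*c,0])+side*off*ey
    for r in rows:
        print("row",r)
        for x in range(lo,hi):
            cc,d=ray(m,[[x,r]],True);d=d[0];k=((p0-cc)@ey)/(d@ey);P=cc+k*d
            print(x,"z %.1f x %.1f"%(P[2]*1000,(P-p0)@ex*1000),im[r,x][::-1])
E
python3 - <<'E'
from face import *
face("w13",[112,190],432,470)
E
```

```text
row 112
432 z -5.4 x 41.1 [29 33 27]
433 z -1.7 x 41.2 [30 26 21]
434 z 1.9 x 41.3 [25 25 26]
435 z 5.4 x 41.4 [26 33 29]
436 z 8.9 x 41.5 [27 43 51]
437 z 12.3 x 41.6 [35 64 69]
438 z 15.7 x 41.8 [28 56 61]
439 z 19.0 x 41.9 [24 56 61]
440 z 22.2 x 42.0 [23 55 62]
441 z 25.4 x 42.1 [29 57 65]
442 z 28.6 x 42.2 [20 56 64]
443 z 31.7 x 42.3 [33 69 72]
444 z 34.8 x 42.4 [72 94 97]
445 z 37.8 x 42.5 [128 128 125]
446 z 40.8 x 42.6 [128 127 125]
447 z 43.7 x 42.7 [132 134 132]
448 z 46.6 x 42.8 [156 156 159]
449 z 49.4 x 42.9 [156 151 146]
450 z 52.2 x 43.0 [122  66  17]
451 z 55.0 x 43.1 [122  74  28]
452 z 57.7 x 43.2 [124  73  27]
453 z 60.4 x 43.3 [127  74  31]
454 z 63.0 x 43.3 [124  78  32]
455 z 65.6 x 43.4 [124  73  25]
456 z 68.2 x 43.5 [119  75  33]
457 z 70.7 x 43.6 [167  98  27]
458 z 73.2 x 43.7 [165  95  20]
459 z 75.7 x 43.8 [136 118 109]
460 z 78.2 x 43.9 [127 128 134]
461 z 80.6 x 44.0 [129 128 128]
462 z 82.9 x 44.1 [127 127 125]
463 z 85.3 x 44.2 [159 158 159]
464 z 87.6 x 44.2 [211 211 209]
465 z 89.9 x 44.3 [225 224 223]
466 z 92.1 x 44.4 [237 237 236]
467 z 94.3 x 4
[... 632 characters left out ...]

449 z 67.8 x -41.3 [125  80  36]
450 z 70.4 x -40.6 [144  86  32]
451 z 73.0 x -39.9 [161  94  36]
452 z 75.6 x -39.1 [132 117 104]
453 z 78.1 x -38.4 [129 130 132]
454 z 80.6 x -37.7 [131 129 130]
455 z 83.1 x -37.0 [131 130 127]
456 z 85.5 x -36.4 [163 164 165]
457 z 87.9 x -35.7 [218 219 217]
458 z 90.3 x -35.0 [229 228 227]
459 z 92.6 x -34.4 [237 238 237]
460 z 94.9 x -33.7 [238 238 236]
461 z 97.2 x -33.1 [237 238 236]
462 z 99.4 x -32.5 [237 238 236]
463 z 101.6 x -31.9 [238 237 236]
464 z 103.8 x -31.3 [238 237 236]
465 z 106.0 x -30.7 [238 238 237]
466 z 108.1 x -30.1 [239 238 238]
467 z 110.2 x -29.5 [237 237 236]
468 z 112.3 x -28.9 [237 237 236]
469 z 114.3 x -28.3 [237 236 236]
```

The left-end measurements (lid line heights, finger contact height) suggest the left end is already low. I'll view the right end the same way.

Emit:
jog_arm([
  [0.03,-0.11,0,0,0,0],
  [0.06,-0.22,0,0,0,0],
  [0.09,-0.33,0,0,0,0],
  [0.12,-0.44,0,0,0,0],
  [0.16,-0.55,0,0,0,0],
])

```text
t: 18.35
tcp_pos: [0.571, -0.0642, 0.2292]
ee_rot: [0.098, -0.7, 0.701, -0.098]
contact_force: [0.5, 0.3, -0.3]
grip_width: 0.0004
```

Emit:
jog_arm([
  [0.04,-0.11,0,0,0,0],
  [0.08,-0.22,0,0,0,0],
  [0.12,-0.33,0,0,0,0],
  [0.16,-0.44,0,0,0,0],
  [0.16,-0.55,0,0,0,0],
])

```text
t: 18.85
tcp_pos: [0.6354, -0.2838, 0.2281]
ee_rot: [-0.099, 0.7, -0.7, 0.098]
contact_force: [-0.2, 1.5, -0.9]
grip_width: 0.0006
```

```bash
python3 look.py w14;python3 - <<'E'
import cv2
a=cv2.imread("pics/w14.png")[50:250,20:270]
cv2.imwrite("pics/w14c.png",cv2.resize(a,None,fx=3,fy=3,interpolation=cv2.INTER_CUBIC))
E
```

```text
18.85 [ 0.6354 -0.2838  0.2281] toolz [ 0.2755 -0.9613 -0.0002] [-0.2239  1.4616 -0.9372] [ 0.5764  0.4547 -0.3155  1.3359  0.1396  1.3731 -1.0282]
```

View pics/w14c.png

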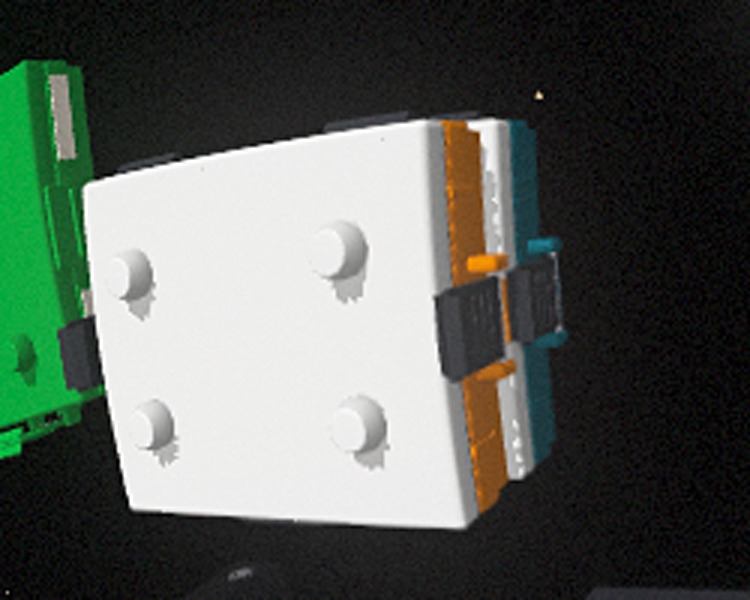

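Run:
```python
from face import *
face("w14",[108],160,205,-1)
```

```text
row 108
160 z 108.5 x 49.8 [232 233 231]
161 z 106.5 x 49.7 [216 215 215]
162 z 104.5 x 49.6 [192 193 192]
163 z 102.5 x 49.6 [148 146 145]
164 z 100.4 x 49.5 [133 135 131]
165 z 98.3 x 49.5 [134 132 130]
166 z 96.2 x 49.4 [132 135 132]
167 z 94.1 x 49.3 [121 124 124]
168 z 91.9 x 49.3 [120 100  89]
169 z 89.7 x 49.2 [164  94  18]
170 z 87.5 x 49.1 [139  82  23]
171 z 85.2 x 49.1 [133  82  35]
172 z 83.0 x 49.0 [138  87  40]
173 z 80.7 x 48.9 [134  80  36]
174 z 78.3 x 48.9 [132  83  31]
175 z 76.0 x 48.8 [124  75  34]
176 z 73.6 x 48.7 [123  74  27]
177 z 71.2 x 48.7 [124  76  30]
178 z 68.7 x 48.6 [120  75  32]
179 z 66.2 x 48.6 [125  74  26]
180 z 63.7 x 48.5 [139 106  77]
181 z 61.1 x 48.4 [185 190 190]
182 z 58.6 x 48.4 [178 180 177]
183 z 55.9 x 48.3 [173 174 171]
184 z 53.3 x 48.2 [188 190 188]
185 z 50.6 x 48.2 [216 216 213]
186 z 47.8 x 48.1 [170 169 168]
187 z 45.1 x 48.0 [132 133 130]
188 z 42.2 x 48.0 [130 129 128]
189 z 39.4 x 47.9 [128 127 128]
190 z 36.5 x 47.8 [100 105 108]
191 z 33.5 x 47.7 [22 62 69]
192 z 30.6 x 47.7 [26 59 63]
193 z 27.5 x 47.6 [31 62 67]
194 z 24.5 x 47.5 [34 61 67]
195 z 21.3 x 47.5 [30 58 60]
196 z 18.2 x 47.4 [30 60 68]
197 z 14.9 x 47.3 [25 58 63]
198 z 11.7 x 47.3 [31 51 54]
199 z 8.3 x 47.2 [12 26 27]
200 z 5.0 x 47.1 [20 21 23]
201 z 1.5 x 47.0 [22 23 24]
202 z -1.9 x 47.0 [26 24 22]
203 z -5.5 x 46.9 [33 27 34]
204 z -9.1 x 46.8 [23 28 23]
```

Left end: the lid line sits about 5 mm low. Right end: it reads high, with a visible gap. So the left end is down (either snapped or slipped under its nose) and the right end still rides on its clip. I'll press the right end now.

Emit:
jog_arm([
  [-0.01,0.11,0,0,0,0],
  [-0.02,0.22,0,0,0,0],
  [-0.03,0.33,0,0,0,0],
  [-0.035,0.445,-0.03,0,0,0],
  [-0.035,0.445,-0.12,0,0,0],
])

```text
t: 19.4
tcp_pos: [0.6232, -0.0952, 0.1846]
ee_rot: [-0.099, 0.7, -0.699, 0.104]
contact_force: [0.7, 0.6, 0.1]
grip_width: 0.0009
```

Emit:
jog_arm([
  [0,0,-0.08,0,0,0],
  [0,0,-0.13,0,0,0],
  [0,0,-0.135,0,0,0],
  [0,0,-0.135,0,0,0],
  [0,0,-0.135,0,0,0],
])

```text
t: 19.9
tcp_pos: [0.6218, -0.1031, 0.1286]
ee_rot: [0.098, -0.7, 0.7, -0.099]
contact_force: [0.2, 0.6, 0.9]
grip_width: 0.0002
```

```bash
python3 look.py w15
```

```text
19.9 [ 0.6218 -0.1031  0.1286] toolz [ 0.2759 -0.9612  0.0009] [0.2303 0.6378 0.9035] [ 0.3999  0.4    -0.3876  1.6318  0.1631  1.1398 -1.3193]
```

View pics/w15.png

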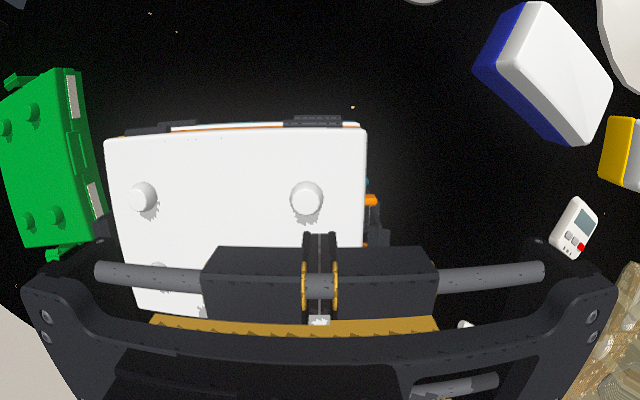

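Emit:
jog_arm([
  [0,-0.003,-0.004,0,0,0],
  [0,-0.003,-0.008,0,0,0],
  [0,-0.003,-0.011,0,0,0],
  [0,-0.003,-0.014,0,0,0],
  [0,-0.003,-0.017,0,0,0],
])

```text
t: 20.45
tcp_pos: [0.6209, -0.1035, 0.1202]
ee_rot: [-0.099, 0.7, -0.7, 0.099]
contact_force: [-1.2, -1.0, -0.0]
grip_width: 0.0005
```

Emit:
jog_arm([
  [0,0,-0.0015,0,0,0],
  [0,0,-0.003,0,0,0],
  [0,0,-0.0045,0,0,0],
  [0,0,-0.006,0,0,0],
  [0,0,-0.006,0,0,0],
])

```text
t: 20.95
tcp_pos: [0.6209, -0.1035, 0.1179]
ee_rot: [-0.099, 0.7, -0.7, 0.099]
contact_force: [-0.3, 0.2, -0.3]
grip_width: 0.0006
```

Emit:
jog_arm([
  [0,0,-0.001,0,0,0],
  [0,0,-0.002,0,0,0],
  [0,0,-0.003,0,0,0],
  [0,0,-0.004,0,0,0],
  [0,0,-0.004,0,0,0],
])

```text
t: 21.45
tcp_pos: [0.6209, -0.1035, 0.1163]
ee_rot: [-0.099, 0.7, -0.7, 0.099]
contact_force: [0.6, 0.5, -0.1]
grip_width: 0.0005
```

Emit:
jog_arm([
  [0,0,-0.001,0,0,0],
  [0,0,-0.002,0,0,0],
  [0,0,-0.003,0,0,0],
  [0,0,-0.004,0,0,0],
  [0,0,-0.004,0,0,0],
])

```text
t: 21.95
tcp_pos: [0.6211, -0.1036, 0.1152]
ee_rot: [0.099, -0.7, 0.7, -0.099]
contact_force: [-1.9, -0.8, 4.3]
grip_width: 0.0007
```

Emit:
jog_arm([
  [0,0,-0.001,0,0,0],
  [0,0,-0.002,0,0,0],
  [0,0,-0.003,0,0,0],
  [0,0,-0.003,0,0,0],
  [0,0,-0.003,0,0,0],
])

```text
t: 22.45
tcp_pos: [0.6214, -0.1036, 0.1146]
ee_rot: [0.098, -0.7, 0.7, -0.099]
contact_force: [-1.9, 0.0, 7.7]
grip_width: 0.0007
```

Emit:
jog_arm([
  [-0.0005,0,-0.001,0,0,0],
  [-0.0005,0,-0.002,0,0,0],
  [-0.001,0,-0.003,0,0,0],
  [-0.001,0,-0.003,0,0,0],
  [-0.001,0,-0.003,0,0,0],
])

```text
t: 22.95
tcp_pos: [0.6204, -0.1035, 0.112]
ee_rot: [-0.099, 0.7, -0.7, 0.099]
contact_force: [0.0, 0.1, 0.9]
grip_width: 0.0003
```

Emit:
jog_arm([
  [-0.0005,0,-0.001,0,0,0],
  [-0.0005,0,-0.002,0,0,0],
  [-0.001,0,-0.003,0,0,0],
  [-0.001,0,-0.003,0,0,0],
  [-0.001,0,-0.003,0,0,0],
])

```text
t: 23.45
tcp_pos: [0.6201, -0.1035, 0.1111]
ee_rot: [-0.099, 0.7, -0.7, 0.099]
contact_force: [0.5, 0.8, 0.8]
grip_width: 0.0006
```

The right end gave way: the force dropped from 7.7 to 0.9 N. I'll follow it down to the stop.

Emit:
jog_arm([
  [0,0,-0.001,0,0,0],
  [0,0,-0.002,0,0,0],
  [0,0,-0.003,0,0,0],
  [0,0,-0.004,0,0,0],
  [0,0,-0.004,0,0,0],
])

```text
t: 23.95
tcp_pos: [0.6202, -0.1035, 0.111]
ee_rot: [0.099, -0.7, 0.7, -0.099]
contact_force: [-6.0, 0.7, 12.1]
grip_width: 0.0002
```

Emit:
jog_arm([
  [-0.0005,0,-0.001,0,0,0],
  [-0.0005,0,-0.002,0,0,0],
  [-0.0005,0,-0.002,0,0,0],
  [-0.0005,0,-0.002,0,0,0],
  [-0.0005,0,-0.002,0,0,0],
])

```text
t: 24.45
tcp_pos: [0.6202, -0.1035, 0.1109]
ee_rot: [0.098, -0.7, 0.7, -0.099]
contact_force: [-7.6, 0.9, 17.0]
grip_width: 0.0005
```

Emit:
jog_arm([
  [0,0,0.02,0,0,0],
  [0,0,0.09,0,0,0],
  [-0.03,0.1,0.1,0,0,0],
  [-0.06,0.2,0.1,0,0,0],
  [-0.083,0.29,0.09,0,0,0],
])

```text
t: 24.95
tcp_pos: [0.5866, 0.0143, 0.1457]
ee_rot: [-0.098, 0.7, -0.7, 0.099]
contact_force: [0.3, 0.4, 0.5]
grip_width: 0.0002
```

Emit:
jog_arm([
  [0,0,-0.03,0,0,0],
  [0,0,-0.06,0,0,0],
  [0,0,-0.075,0,0,0],
  [0,0,-0.078,0,0,0],
  [0,0,-0.078,0,0,0],
])

```text
t: 25.45
tcp_pos: [0.5869, 0.0114, 0.1132]
ee_rot: [-0.098, 0.7, -0.7, 0.098]
contact_force: [0.1, 0.4, 0.6]
grip_width: 0.0002
```

Emit:
jog_arm([
  [0,0,-0.001,0,0,0],
  [0,0,-0.002,0,0,0],
  [0,0,-0.003,0,0,0],
  [0,0,-0.004,0,0,0],
  [0,0,-0.005,0,0,0],
])

```text
t: 25.95
tcp_pos: [0.5868, 0.0125, 0.1116]
ee_rot: [-0.099, 0.7, -0.7, 0.099]
contact_force: [0.9, -0.5, 1.4]
grip_width: 0.0001
```

Emit:
jog_arm([
  [-0.0005,0,-0.001,0,0,0],
  [-0.001,0,-0.002,0,0,0],
  [-0.0015,0,-0.003,0,0,0],
  [-0.0015,0,-0.003,0,0,0],
  [-0.0015,0,-0.003,0,0,0],
])

```text
t: 26.45
tcp_pos: [0.5865, 0.0125, 0.111]
ee_rot: [0.099, -0.7, 0.7, -0.099]
contact_force: [-1.6, 0.2, 6.1]
grip_width: 0.0002
```

Emit:
jog_arm([
  [-0.0005,0,-0.001,0,0,0],
  [-0.001,0,-0.002,0,0,0],
  [-0.0015,0,-0.003,0,0,0],
  [-0.0015,0,-0.003,0,0,0],
  [-0.0015,0,-0.003,0,0,0],
])

```text
t: 26.95
tcp_pos: [0.5865, 0.0126, 0.1109]
ee_rot: [0.098, -0.7, 0.7, -0.1]
contact_force: [-3.1, -0.3, 13.3]
grip_width: 0.0005
```

Emit:
jog_arm([
  [0,0,0.01,0,0,0],
  [0,0,0.03,0,0,0],
  [0,0,0.12,0,0,0],
  [0,0,0.22,0,0,0],
  [0,0,0.3,0,0,0],
])

```text
t: 27.45
tcp_pos: [0.5856, 0.0127, 0.2316]
ee_rot: [-0.099, 0.7, -0.7, 0.099]
contact_force: [-0.1, -0.4, 0.1]
grip_width: 0.0
```

Emit:
jog_arm([
  [-0.05,0.09,0,0,0,0],
  [-0.1,0.18,0,0,0,0],
  [-0.15,0.28,0,0,0,0],
  [-0.2,0.37,0,0,0,0],
  [-0.2,0.37,0,0,0,0],
])

```text
t: 27.95
tcp_pos: [0.5024, 0.1667, 0.23]
ee_rot: [-0.102, 0.7, -0.699, 0.102]
contact_force: [0.5, 0.2, 0.3]
grip_width: 0.0005
```

```bash
python3 look.py w16;python3 - <<'E'
import cv2
a=cv2.imread("pics/w16.png")[75:235,415:605]
cv2.imwrite("pics/w16c.png",cv2.resize(a,None,fx=3.7,fy=3.7,interpolation=cv2.INTER_CUBIC))
from face import *
face("w16",[112],440,466)
E
```

```text
27.95 [0.5024 0.1667 0.23  ] toolz [ 0.2853 -0.9584 -0.0017] [0.5433 0.2286 0.3452] [ 0.1303  0.1357 -0.5783  1.7465  0.0756  1.2812 -1.7468]
row 112
440 z 19.4 x 40.7 [21 50 58]
441 z 22.7 x 40.8 [23 54 59]
442 z 25.8 x 40.9 [26 58 64]
443 z 29.0 x 41.0 [24 62 65]
444 z 32.1 x 41.1 [37 72 76]
445 z 35.1 x 41.2 [ 88 104 107]
446 z 38.1 x 41.3 [128 128 126]
447 z 41.0 x 41.4 [124 124 123]
448 z 44.0 x 41.5 [131 133 130]
449 z 46.8 x 41.6 [156 155 151]
450 z 49.6 x 41.7 [152 138 131]
451 z 52.4 x 41.8 [123  67  21]
452 z 55.2 x 41.9 [123  76  27]
453 z 57.9 x 42.0 [125  78  30]
454 z 60.5 x 42.1 [125  77  30]
455 z 63.2 x 42.2 [118  70  21]
456 z 65.8 x 42.3 [123  75  30]
457 z 68.3 x 42.4 [123  74  32]
458 z 70.8 x 42.5 [117  70  25]
459 z 73.3 x 42.6 [169  96  24]
460 z 75.8 x 42.6 [170 104  42]
461 z 78.2 x 42.7 [130 124 120]
462 z 80.6 x 42.8 [128 130 131]
463 z 83.0 x 42.9 [129 129 127]
464 z 85.3 x 43.0 [132 132 131]
465 z 87.6 x 43.1 [155 156 155]
```

View pics/w16c.png

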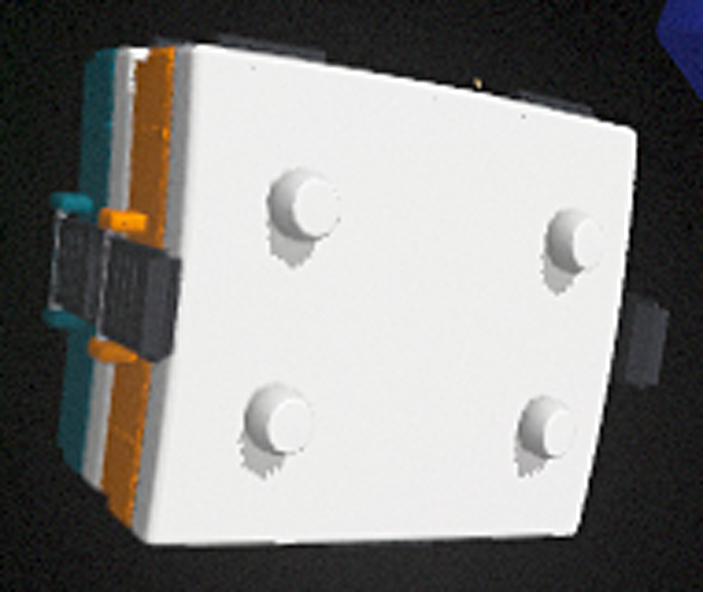

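Emit:
jog_arm([
  [0.03,-0.11,0,0,0,0],
  [0.06,-0.22,0,0,0,0],
  [0.09,-0.33,0,0,0,0],
  [0.12,-0.44,0,0,0,0],
  [0.16,-0.55,0,0,0,0],
])

```text
t: 28.5
tcp_pos: [0.5696, -0.063, 0.2294]
ee_rot: [0.098, -0.7, 0.701, -0.098]
contact_force: [-0.0, -0.2, 0.2]
grip_width: 0.0006
```

Emit:
jog_arm([
  [0.04,-0.11,0,0,0,0],
  [0.08,-0.22,0,0,0,0],
  [0.12,-0.33,0,0,0,0],
  [0.16,-0.44,0,0,0,0],
  [0.16,-0.55,0,0,0,0],
])

```text
t: 29.0
tcp_pos: [0.6342, -0.2824, 0.2283]
ee_rot: [-0.099, 0.7, -0.7, 0.099]
contact_force: [-0.5, 0.2, -0.6]
grip_width: 0.0003
```

```bash
python3 look.py w17;python3 - <<'E'
import cv2
a=cv2.imread("pics/w17.png")[50:250,20:270]
cv2.imwrite("pics/w17c.png",cv2.resize(a,None,fx=3,fy=3,interpolation=cv2.INTER_CUBIC))
from face import *
face("w17",[108],158,196,-1)
im=capture("scene");cv2.imwrite("pics/s17c.png",cv2.resize(im[130:250,270:390,::-1],None,fx=5,fy=5,interpolation=cv2.INTER_CUBIC))
E
```

```text
29.0 [ 0.6342 -0.2824  0.2283] toolz [ 0.2765 -0.961  -0.0003] [-0.4683  0.1683 -0.5587] [ 0.5531  0.4473 -0.2822  1.3422  0.1232  1.3696 -1.0181]
row 108
158 z 115.8 x 48.9 [239 238 237]
159 z 113.9 x 48.8 [236 236 235]
160 z 111.9 x 48.7 [239 239 238]
161 z 110.0 x 48.7 [238 239 237]
162 z 108.0 x 48.6 [239 238 238]
163 z 106.0 x 48.6 [239 239 237]
164 z 103.9 x 48.5 [239 239 237]
165 z 101.9 x 48.4 [235 235 233]
166 z 99.8 x 48.4 [221 219 217]
167 z 97.7 x 48.3 [197 195 196]
168 z 95.5 x 48.3 [154 154 154]
169 z 93.4 x 48.2 [129 130 128]
170 z 91.2 x 48.1 [129 133 130]
171 z 88.9 x 48.1 [130 130 128]
172 z 86.7 x 48.0 [112 116 117]
173 z 84.4 x 47.9 [151  99  70]
174 z 82.1 x 47.9 [153  89  27]
175 z 79.8 x 47.8 [130  79  33]
176 z 77.4 x 47.7 [127  78  32]
177 z 75.0 x 47.7 [128  80  32]
178 z 72.6 x 47.6 [129  77  31]
179 z 70.2 x 47.6 [124  72  31]
180 z 67.7 x 47.5 [122  73  31]
181 z 65.1 x 47.4 [125  81  36]
182 z 62.6 x 47.4 [122  71  23]
183 z 60.0 x 47.3 [132  93  65]
184 z 57.4 x 47.2 [167 156 145]
185 z 54.7 x 47.2 [201 203 203]
186 z 52.0 x 47.1 [233 233 232]
187 z 49.2 x 47.0 [199 198 197]
188 z 46.5 x 47.0 [152 152 152]
189 z 43.6 x 46.9 [128 128 124]
190 z 40.8 x 46.8 [130 128 125]
191 z 37.9 x 46.8 [108 113 116]
192 z 34.9 x 46.7 [57 90 96]
193 z 31.9 x 46.6 [25 72 82]
194 z 28.9 x 46.6 [27 62 66]
195 z 25.8 x 46.5 [32 60 64]
```

View pics/w17c.png

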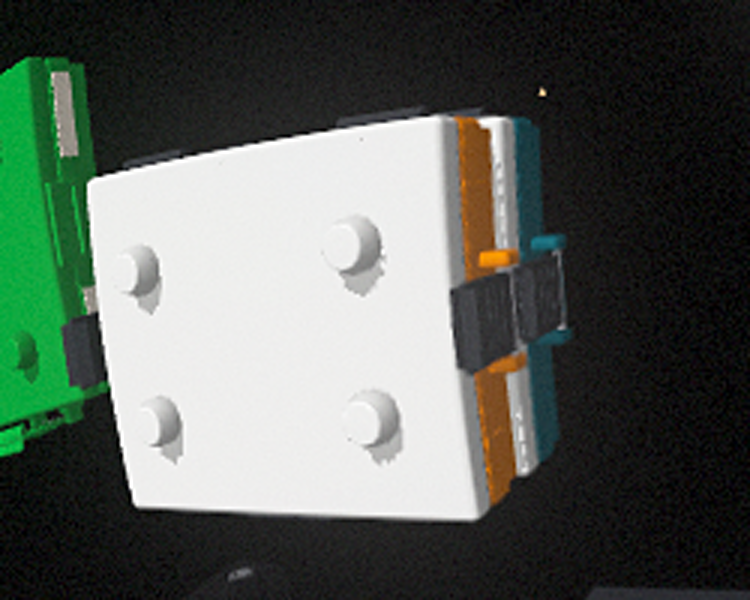

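View pics/s17c.png

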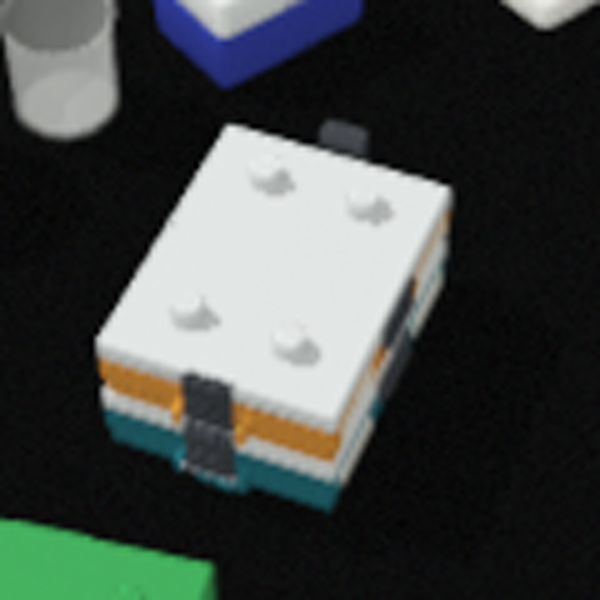

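Run:
```python
from h import *
im=capture("scene")[:,:,::-1];b=cv2.imread("pics/scene0.png")
d=cv2.absdiff(im,b).max(2)>60
d=cv2.morphologyEx(d.astype(np.uint8),cv2.MORPH_OPEN,np.ones((3,3)))
n,l,st,c=cv2.connectedComponentsWithStats(d)
print([ (list(s)) for s in st[1:] if s[4]>12])
s=status.get_state();print(s["t"],s["contact_force"],np.abs(s["dq"]).max())
print(robot.finish_job())
```

```text
[[np.int32(358), np.int32(0), np.int32(38), np.int32(47), np.int32(1320)], [np.int32(446), np.int32(0), np.int32(18), np.int32(4), np.int32(54)], [np.int32(470), np.int32(0), np.int32(44), np.int32(18), np.int32(414)], [np.int32(509), np.int32(0), np.int32(131), np.int32(250), np.int32(11768)], [np.int32(616), np.int32(6), np.int32(6), np.int32(6), np.int32(31)], [np.int32(390), np.int32(8), np.int32(5), np.int32(6), np.int32(23)], [np.int32(584), np.int32(37), np.int32(5), np.int32(5), np.int32(22)], [np.int32(357), np.int32(47), np.int32(5), np.int32(7), np.int32(26)], [np.int32(372), np.int32(46), np.int32(15), np.int32(7), np.int32(72)], [np.int32(348), np.int32(64), np.int32(41), np.int32(38), np.int32(891)], [np.int32(535), np.int32(68), np.int32(4), np.int32(6), np.int32(23)], [np.int32(613), np.int32(146), np.int32(27), np.int32(132), np.int32(1152)], [np.int32(320), np.int32(150), np.int32(48), np.int32(31), np.int32(437)], [np.int32(289), np.int32(155), np.int32(66), np.int32(67), np.int32(1071)], [np.int32(590), np.int32(169), np.int32(12), np.int32(12), np.int32(76)], [np.int32(519), np.int32(249), np.int32(16), np.int32(28), np.int32(290)], [np.int32(530), np.int32(287), np.int32(20), np.int32(36), np.int32(383)], [np.int32(549), np.int32(306), np.int32(6), np.int32(13), np.int32(59)], [np.int32(584), np.int32(316), np.int32(42), np.int32(31), np.int32(528)]]
29.15 [0.14157255 1.10403652 0.37656418] 0.06131408382685569
the job is handed in; nothing more can be done
None
```

The amber box is square on the teal lid and, by my checks, sits flat and locked at both ends; I handed the job in at 29 s of the 72 s.

**What I did**
- **Squaring:** I pushed the amber box about 17 mm from the front with two open fingers, then from the right end until it dropped over the lugs. Pushing forces were about 3 N.
- **Pressing:** I pressed the lid with closed fingers on the left, then the right, then the left again. The largest downward press was about 23 N, on the first left press, with about 10 N of sideways force.

**Last checks**
- **Level:** The finger stopped hard at nearly the same height at both ends (TCP z 0.111), about 0.5 mm above the calculated locked height. Views from both ends put the lid 45.9 mm above the teal one on average (46 when locked), shifted about 1.5 mm to the right, which is the limit of the play.
- **Right clip:** The press force fell from 7.7 N to 0.9 N as the end gave way, so it clearly snapped.
- **Left clip:** I never saw a force drop there. That end was already low when I first pressed it, so I judged it locked from its height, the hard stop and the clip looking closed. I didn't measure the clip angle.
- **Other objects:** The teal box moved about 1 mm at most in these measurements. In the scene picture the large changes were at the arm and the two boxes. One patch beyond the boxes, near the yellow box, I took to be the arm and didn't check separately.

**Disagreement:** The camera estimates of the amber box's sideways position differed from each other by a few millimetres. I relied on the two end views and the finger contact heights instead.

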